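Feed keyed relays from the stick tube and arm the selector

TASK

Tip the clear feeder tube slowly by its T-bar, mouth down, stop the moment the first relay has slid to the lip (never steeper than 30 degrees, and never so fast that relays shoot down the tube), and set the tube level again before lifting that relay out. Fetch every relay out of the tube and lay each fully home in a nest of its own, turned so that its key tab lies in the tab slot; then press the selector knob down, turn it clockwise to its stop and let it spring up. Leave the tube level and the other things on the bench where they are.

Things in the scene. Friction and masses are not known exactly. Their poses are not given: they have to be found in the camera images.
- feeder: fixed aluminium stand of the stick feeder: foot 64x90 mm, 8 high, two cheeks 82 mm high (48 mm over both, 50 wide) with the tube between. Origin under the middle of the foot, z up; its y axis runs level along the tube from mouth (-y) to tail, its x axis is the pivot's direction. The closed tube is 26x26 mm outside, 20x20 inside, from 53 mm behind to 50 mm before the pivot; then the open tongue.
- feeder_pivot (a point): middle of the tube's pivot, 75 mm above the bench, between the cheeks; axes as the feeder's
- tube (a joint): tilt of the clear square tube (a 14 mm slot along its roof shows the relays), rad: 0 = level (as it starts), positive = mouth down, tail up (turning about the feeder's +x), range -0.3 to 0.7. The pivot is stiff (0.25 N m, 2 to 3 N at the T-bar): the tube stays wherever it is left. A relay starts to slide somewhere between 0.25 and 0.42 rad, and then slides on to the lip by itself.
- tube_lip (a point): on the tube: middle of the inner face of its 7 mm high end lip, at floor level; when level 92 mm from the pivot and 65 mm above the bench. Tilts with the tube: +y along the floor to the tail, z out of the floor. The 42 mm of floor before the lip is an open tongue, 14 mm wide (22 at the lip), no sides or roof: a relay there can be gripped across its sides and lifted straight up.
- tube_handle (a point): centre of the T-bar on the tube's tail, for tilting it: round bar, 14 mm thick, 46 long, along the pivot's direction, on a post 6 mm thick (14 wide); when level 85 mm from the pivot to the tail side and 40 mm above it (115 above the bench); turns with the tube. Grip it from above, fingers before and behind, tips 6 mm below its centre: it turns in the grip, the hand need not tilt.
- relay_1: keyed relay, 30 g (two or three are there; an absent one reads None): black block of square section 17x17 mm, 25 long along its y axis, with a key tab 11x11 mm standing 6.5 mm out of the middle of its +y end (tab end 19 mm from the origin), grey band. Origin in the middle of the block. Any of its four sides may be down. Starts in the tube, the tab to the tail or to the mouth.
- relay_2: keyed relay, 30 g (two or three are there; an absent one reads None): black block of square section 17x17 mm, 25 long along its y axis, with a key tab 11x11 mm standing 6.5 mm out of the middle of its +y end (tab end 19 mm from the origin), grey band. Origin in the middle of the block. Any of its four sides may be down. Starts in the tube, the tab to the tail or to the mouth.
- relay_3: keyed relay, 30 g (two or three are there; an absent one reads None): black block of square section 17x17 mm, 25 long along its y axis, with a key tab 11x11 mm standing 6.5 mm out of the middle of its +y end (tab end 19 mm from the origin), grey band. Origin in the middle of the block. Any of its four sides may be down. Starts in the tube, the tab to the tail or to the mouth.
- nest_block: fixed metal block, 70x156 mm, 13 high, three keyed nests along its y axis, 50 mm apart. A nest is a pocket 7 mm deep (floor 6 mm, rim 13 mm above the bench), 28 mm along the block's x by 20, with a tab slot 14 mm wide in one end: 1.5 mm clearance all round. The wrong way round a relay does not go down. Slots face -x, +x, -x in turn. Origin under its centre.
- nest_1 (a point): where the origin of a fully seated relay lies in this nest, 14.5 mm above the bench
- nest_1_key (a point): where the end of the key tab of a fully seated relay lies in this nest, 19 mm from the nest's point on the side of its tab slot
- nest_2 (a point): where the origin of a fully seated relay lies in this nest, 14.5 mm above the bench
- nest_2_key (a point): where the end of the key tab of a fully seated relay lies in this nest, 19 mm from the nest's point on the side of its tab slot
- nest_3 (a point): where the origin of a fully seated relay lies in this nest, 14.5 mm above the bench
- nest_3_key (a point): where the end of the key tab of a fully seated relay lies in this nest, 19 mm from the nest's point on the side of its tab slot
- knob_press (a joint): how far the knob is pressed down, m: 0 = up, 0.008 = fully down; sprung, 2 N to start, about 9 N fully down
- knob_turn (a joint): turn of the knob in rad, clockwise seen from above, 0 (start) to 1.4 (stop). A pin inside blocks turning unless the knob is pressed at least 0.0055 m; at either end it springs up again and is locked, between them it stays down.
- knob_grip (a point): on the axis of the press-and-turn knob of a fixed grey selector housing (80x80 mm, 30 high); 63 mm above the bench when up. Middle of the grip bar: 12 mm thick, 40 long along this point's x axis, top 7 mm above the point; the round skirt under the bar (50 mm across) has its top 15 mm below the point. Turns and sinks with the knob.
- tape_black: roll of black tape lying flat, 69 mm across, 19 high; not part of the job, leave it
- film_cap_1: white film capacitor, 66 mm across, 92 long, lying; not part of the job, leave it
- toroid_choke: red toroid choke, 44 mm across, 17 high; not part of the job, leave it
- insulator_1: red ribbed insulator, 31 mm across, 35 high; not part of the job, leave it
- solder_spool: spool of solder wire, 52x76 mm, 42 high; not part of the job, leave it
- spare_breaker: light two-pole breaker, 36x85 mm, 63 high; not part of the job, leave it

How it is judged:
By the outcome, as a careful person would: the job done as asked, in the order asked, and still so for the second after the job is handed in, with the robot touching nothing.
Of relay_1, relay_2, relay_3 only 2 to 3 are there at a start; the rules pass over those that are not, and their reading is None.
Once in a run the grip may slacken for a moment while it holds something.
It also fails if it takes over 210 s, if anything falls off the work surface, if the arm or the gripper's body presses on something with over 40 N, if the wrist force passes 120 N, or if a joint passes its speed limit or range.

ROBOT

A 6-joint arm with a two-finger parallel gripper is mounted at the origin on a cart in front of the work surface, level with it; the furniture and walls round the work are solid. World frame = base frame: x ahead of the robot, y to its left, z up, the work surface at z = 0. Lengths are in m, angles in rad, forces in N, time in s.
With the tool pointing down it reaches from about 0.4 to 0.825 m from the base axis. Payload 7 kg.
Tool frame: the origin (TCP) lies midway between the tips of the shut fingers; the grasp point (between the pads) lies 19 mm behind it; z points along the fingers, y is the line along which they close (so a half turn about z gives the same grasp; the last joint's range is limited). The gripper opens to 88 mm and grips with 3 to 60 N. Pads are 19 mm wide; open, the fingers measure 130 mm over their backs; the gripper's body (78 mm by 193 mm) begins 47 mm behind the grasp point.
Start: joints at [1.405, 0.359, 0.012, 0, -1.224, -0.288], TCP at [0.296, 0.607, 0.227] pointing down, gripper open.
Joint ranges: [-3.07, 3.07], [-1.43, 2.12], [-1.02, 1.25], [-3.03, 1.67], [-3.05, -0], [-3.03, 3.03]. Speed limits (rad/s): [2.39, 2.39, 3.01, 3.14, 3.14, 3.14].

INTERFACE

Orientations are given as [roll, pitch, yaw] about the fixed x, y, z axes, in that order (R = Rz(yaw) Ry(pitch) Rx(roll)).
In Python, from station import arm, grab_frame, camera_params, spot_in gives the robot as it stands.
- The arm moves only by the shell command python3 -m jog 'ROWS' [FORCE]. ROWS is JSON, a list that holds one entry, the list of rows, each a list of 7 numbers: the shift along the tool's x, y, z in mm, then the turn, a rotation vector about the tool's x, y, z in rad, then the finger opening in mm, from 0 to 87.6. In form: [[[x, y, z, wx, wy, wz, fingers], ...]]. A call has 1 to 20 rows; each row is the pose to reach, as a shift and turn from the pose commanded when the call began, along the tool's axes at that moment; what a row does not reach only later rows make up. A row lasts 1/8 s, in which the tool goes at most 62.5 mm and 10.7 degrees, less where a joint would pass 70% of its speed; a pose out of reach is approached as far as the arm can. A call with a gripper value outside its range is refused whole. The fingers move at their own pace and stop on an object; FORCE is the grip in N (left out, the last holds). Time passes only in rows, so rows that repeat a pose let the fingers close. It gives the time, the measured TCP pose, the force, the opening and the grip force at its end, in the units of the state.
- arm.get_state(): the state, without advancing time (a new reading comes with each control period).
- grab_frame(name): name is "scene" or "side" or "wrist"; returns (picture, depth): 420x560x3 uint8, blue, green, red; 420x560 float32, m along the optical axis (not along the pixel's ray), 0 where there is no reading.
- camera_params(name): a dict with "mtx" (3x3 intrinsics, pixels), "R" (3x3) and "t" (3): a world point X has camera coordinates R X + t. Camera axes: x right, y down, z forward; pixel columns grow to the right and rows downward; lengths in m; the calibration is good to about 2 mm. A picture is of the moment at which its call begins: read the wrist's pose just before it. camera_params takes no time and is no camera call; for the wrist camera it gives the pose at the moment of the call.
- arm.job_done(): hands the job in; it is judged then, once.
Trained networks look in the newest picture that a camera, given by its name, has taken for a name from the list of things; names that differ only in an ending like _2 or _b are one class to them, and where a whole thing is asked for, a point or a joint stands for the part that bears it (a point fixed in the world has none). Each returns a list of dicts, best first, with "confidence" (0 to 1); they miss things now and then, are a little off and sometimes report something else, mostly with a low value. They report only what shows in the picture. A call takes as long as a camera call.
- spot_in(query, camera): "uv" ([column, row] in pixels, amid what is visible of it).
The state is a dict: "t": time; "q": joint angles; "qd": joint speeds; "joint_efforts": joint torques, N m; "eef_pos": TCP position; "ee_rot": TCP orientation; "force": force on the tool from outside, world axes, zero at the start; "moment": the same for the moment, N m; "width": finger opening in m; "gripper_force": force on a finger pad.
Only numpy, scipy, OpenCV 4.12 (cv2) and the standard library are available. Lean on these libraries where they do the work, as an engineer would, in place of code of your own. Each camera call takes 0.05 s, during which the arm holds its last target. There are 200 camera calls.

## Working session

There is one attempt and no reset: what is moved stays moved. The work goes in short steps, Python scripts to look and compute and a shell command to move; the robot and the scene stay as the last step left them, time stands still between calls to the robot, and variables do not carry over. Pictures are saved under pics/ and viewed, at most 14 in all, crops included, and the job is handed in when it is done.

```bash
mkdir -p pics; ls
cat > h.py <<'E'
import numpy as np, cv2
from station import arm, grab_frame, camera_params, spot_in
from scipy.spatial.transform import Rotation as Ro
def world(cp,u,v,d):
    K=cp['mtx'];p=np.array([(u-K[0][2])/K[0][0]*d,(v-K[1][2])/K[1][1]*d,d])
    return np.array(cp['R']).T@(p-np.array(cp['t']))
def cloud(cam):
    cp=camera_params(cam);im,d=grab_frame(cam)
    K=np.array(cp['mtx']);v,u=np.mgrid[0:420,0:560]
    P=np.stack([(u-K[0,2])/K[0,0]*d,(v-K[1,2])/K[1,1]*d,d],-1)
    W=(P-np.array(cp['t']))@np.array(cp['R'])
    W[d==0]=np.nan
    return im,d,W,cp
def onplane(cp,u,v,z):
    K=np.array(cp['mtx']);R=np.array(cp['R']);t=np.array(cp['t'])
    c=-R.T@t;r=R.T@np.array([(u-K[0,2])/K[0,0],(v-K[1,2])/K[1,1],1])
    return c+r*(z-c[2])/r[2]
def proj(cp,X):
    p=np.array(cp['R'])@np.array(X)+np.array(cp['t']);q=np.array(cp['mtx'])@p;return q[:2]/q[2]
def st():
    s=arm.get_state();print('t',round(s['t'],2),'p',np.round(s['eef_pos'],4),'rpy',np.round(s['ee_rot'],3),'F',np.round(s['force'],1),'w',round(s['width'],4),'gf',round(s['gripper_force'],1));return s
def delta(xyz,yaw):
    """tool-frame shift (mm) and turn for a tool-down pose at xyz with tool x heading yaw"""
    s=arm.get_state();R0=Ro.from_euler('xyz',s['ee_rot']);
    R1=Ro.from_euler('xyz',[np.pi,0,yaw])
    best=min((Ro.from_euler('xyz',[np.pi,0,yaw+k*np.pi]) for k in (0,1)),key=lambda R:(R0.inv()*R).magnitude())
    return np.round(R0.inv().apply(np.array(xyz)-s['eef_pos'])*1000,1),np.round((R0.inv()*best).as_rotvec(),3)
E
python3 - <<'E'
from h import *
s=st();print(s['q'])
for c in ('scene','side','wrist'):
    im,d,W,cp=cloud(c);cv2.imwrite(f'pics/{c}0.png',im);np.save(f'{c}.npy',W)
    print(c,np.round(-np.array(cp['R']).T@np.array(cp['t']),3))
    for n in ('feeder','tube','tube_handle','relay_1','nest_block','knob_turn','knob_grip','tube_lip','tape_black','film_cap_1','toroid_choke','insulator_1','solder_spool','spare_breaker'):
        for r in spot_in(n,c)[:3]:
            u,v=map(int,r['uv']);print(n,r['uv'],round(r['confidence'],2),np.round(W[v,u],3))
E
```

```text
pics
t 0.0 p [0.2957 0.6062 0.2256] rpy [ 3.14  -0.    -0.454] F [ 1.1 -0.4  0.4] w 0.0875 gf 0.0
[ 1.40511772e+00  3.59405999e-01  1.10450851e-02 -3.86419654e-04
 -1.22409610e+00 -2.88038388e-01]
scene [-0.273 -0.642  1.149]
feeder [206.5, 185.4] 0.6 [0.517 0.289 0.077]
tube [203.8, 177.4] 0.96 [0.533 0.316 0.086]
tube [330.7, 296.7] 0.67 [ 0.449 -0.236  0.005]
tube [373.7, 265.3] 0.63 [ 0.588 -0.284  0.04 ]
tube_handle [254.4, 196.5] 0.74 [ 0.632  0.191 -0.   ]
tube_handle [204.2, 173.6] 0.58 [0.556 0.335 0.077]
nest_block [331.3, 296.1] 0.86 [ 0.451 -0.238  0.006]
knob_turn [277.9, 236.5] 0.77 [ 0.497 -0.014  0.058]
knob_turn [204.8, 178.1] 0.71 [0.53  0.308 0.088]
knob_turn [374.4, 265.1] 0.65 [ 0.586 -0.288  0.045]
knob_grip [207.1, 177.3] 0.66 [0.543 0.308 0.083]
knob_grip [278.8, 238.7] 0.57 [ 0.502 -0.014  0.046]
tube_lip [199.4, 172.0] 0.75 [0.552 0.355 0.073]
tube_lip [331.7, 293.1] 0.53 [ 0.457 -0.233  0.008]
tape_black [256.7, 195.5] 0.53 [0.637 0.186 0.004]
film_cap_1 [309.6, 220.2] 0.82 [ 0.612 -0.046  0.051]
film_cap_1 [372.1, 266.8] 0.29 [ 0.582 -0.284  0.041]
toroid_
[... 373 characters left out ...]

side [0.148 0.984 0.803]
feeder [236.1, 297.9] 0.88 [0.53  0.332 0.073]
tube [224.7, 299.9] 0.68 [0.526 0.39  0.121]
tube_handle [230.6, 299.0] 0.97 [0.533 0.354 0.085]
relay_1 [240.8, 278.7] 0.57 [0.546 0.278 0.082]
relay_1 [236.9, 284.2] 0.52 [0.546 0.3   0.081]
knob_turn [227.8, 299.3] 0.74 [0.519 0.389 0.122]
tube_lip [228.4, 296.2] 0.8 [0.554 0.328 0.064]
tape_black [230.9, 267.2] 0.78 [0.637 0.169 0.001]
tape_black [231.1, 298.5] 0.54 [0.53  0.354 0.089]
toroid_choke [247.2, 254.8] 0.4 [0.61  0.115 0.015]
toroid_choke [227.5, 297.7] 0.28 [0.552 0.335 0.068]
insulator_1 [225.9, 299.9] 0.6 [0.523 0.392 0.124]
solder_spool [229.4, 297.6] 0.28 [0.549 0.331 0.065]
wrist [0.36  0.575 0.385]
```

Run:
```python
import cv2,numpy as np
a=cv2.imread('pics/scene0.png')[140:340,160:440];b=cv2.imread('pics/side0.png')[230:330,180:320]
a=cv2.resize(a,(800,571),interpolation=cv2.INTER_CUBIC);cv2.imwrite('pics/a.png',a)
cv2.imwrite('pics/b.png',cv2.resize(b,(800,571),interpolation=cv2.INTER_CUBIC))
W=np.load('scene.npy').reshape(-1,3);V=np.load('side.npy').reshape(-1,3);U=np.load('wrist.npy').reshape(-1,3)
A=np.vstack([W,V,U]);A=A[~np.isnan(A).any(1)]
# height map top view, 1px=1.25mm
def top(A,n):
    m=(A[:,0]>.3)&(A[:,0]<.85)&(A[:,1]>-.5)&(A[:,1]<.6)&(A[:,2]<.16)
    A=A[m];A=A[A[:,2].argsort()]
    H=np.zeros((280,560),np.float32);H[((.86-A[:,0])/.002).astype(int).clip(0,279),((.6-A[:,1])/.002).astype(int).clip(0,559)]=A[:,2]
    c=cv2.applyColorMap((H.clip(0,.13)/.13*255).astype(np.uint8),cv2.COLORMAP_JET)
    cv2.imwrite(n,cv2.resize(c,(800,400),interpolation=cv2.INTER_NEAREST))
top(A,'pics/top.png')
```

```text
(no output)
```

View pics/a.png

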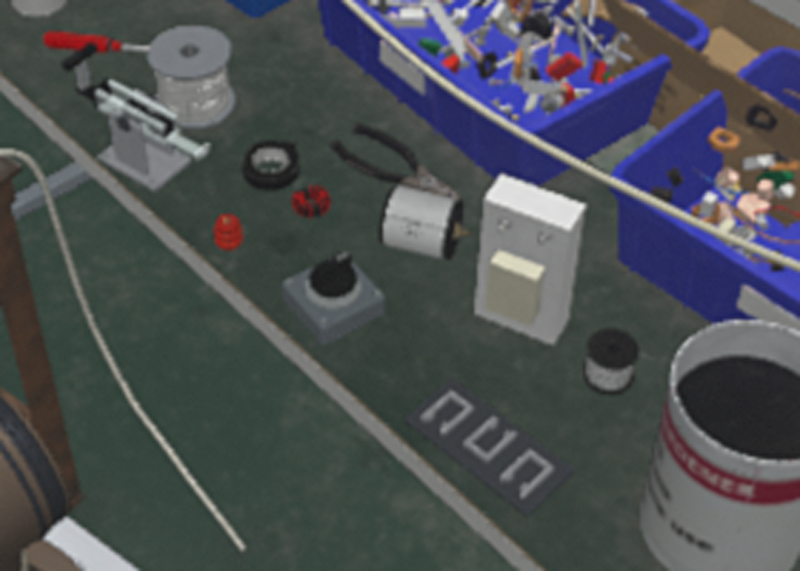

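View pics/b.png

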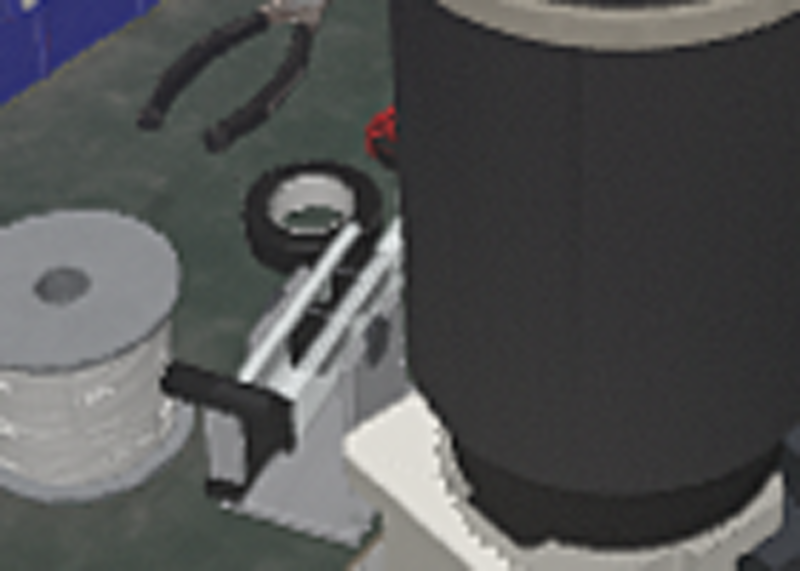

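The scene view shows the feeder with its T-bar tail at top left and the mouth towards lower right, beside a big wire spool. The knob is in the middle, and the nest block at the bottom has slots alternating. The side view shows the T-bar and relays in the tube, partly hidden by the arm. I'll move the wrist camera above the feeder.

Run:
```python
from h import *
print(camera_params('wrist')['mtx'],np.round(camera_params('wrist')['R'],3))
print(delta([.466,.351,.26],-.454))
```

```text
[[322.58494028   0.         282.32161985]
 [  0.         322.58494028 210.54004177]
 [  0.           0.           1.        ]] [[-0.437 -0.899  0.   ]
 [-0.866  0.421  0.268]
 [-0.241  0.117 -0.964]]
(array([264.9, 155.2, -33.4]), array([ 0., -0.,  0.]))
```

View pics/top.png

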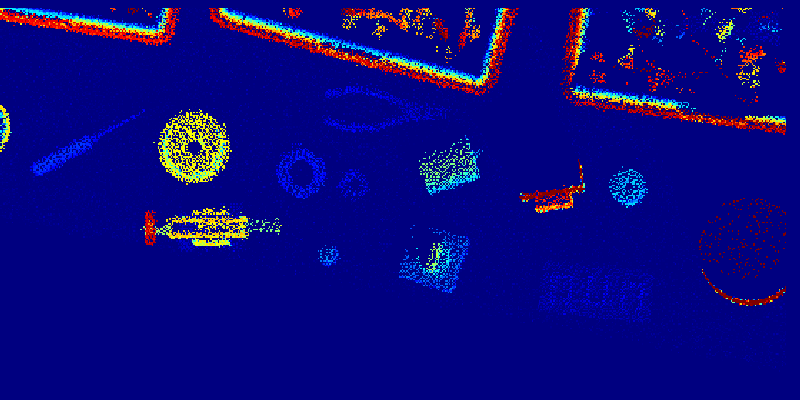

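Run:
```python
from h import *
print(delta([.50,.30,.27],0))
```

```text
(array([317.9, 186.1, -43.4]), array([ 0.   ,  0.   , -0.454]))
```

```bash
python3 -m jog '[[[30,15,-44,0,0,0,80],[80,45,-44,0,0,-0.1,80],[130,75,-44,0,0,-0.2,80],[180,105,-44,0,0,-0.3,80],[230,135,-44,0,0,-0.4,80],[275,160,-44,0,0,-0.454,80],[318,186,-44,0,0,-0.454,80],[318,186,-44,0,0,-0.454,80],[318,186,-44,0,0,-0.454,80]]]'
python3 - <<'E'
from h import *
st()
im,d,W,cp=cloud('wrist');cv2.imwrite('pics/w1.png',im);np.save('w1.npy',W)
for n in ('tube','tube_handle','relay_1','tube_lip','feeder'):
    for r in spot_in(n,'wrist')[:3]:
        u,v=map(int,r['uv']);print(n,r['uv'],round(r['confidence'],2),np.round(W[v,u],4))
E
```

```text
t: 3.38
eef_pos: [0.5003, 0.3, 0.2707]
ee_rot: [-3.141, -0.0, -0.001]
force: [0.0, 0.0, -0.8]
width: 0.08
gripper_force: 0.0
t 3.38 p [0.5003 0.3    0.2707] rpy [-3.141e+00 -0.000e+00 -1.000e-03] F [ 0.   0.  -0.8] w 0.08 gf 0.0
tube [251.9, 147.6] 0.64 [0.5439 0.3349 0.0651]
tube_handle [249.8, 148.2] 0.77 [0.5428 0.3371 0.0655]
tube_handle [540.2, 183.2] 0.36 [ 0.5021 -0.0008  0.0578]
relay_1 [271.7, 146.7] 0.82 [0.5463 0.312  0.0834]
relay_1 [308.6, 151.3] 0.62 [0.5411 0.2728 0.0823]
tube_lip [250.3, 148.9] 0.84 [0.5429 0.3359 0.0661]
feeder [265.0, 138.7] 0.68 [0.5549 0.3179 0.0894]
feeder [249.0, 148.3] 0.27 [0.5428 0.3371 0.0655]
```

View pics/w1.png

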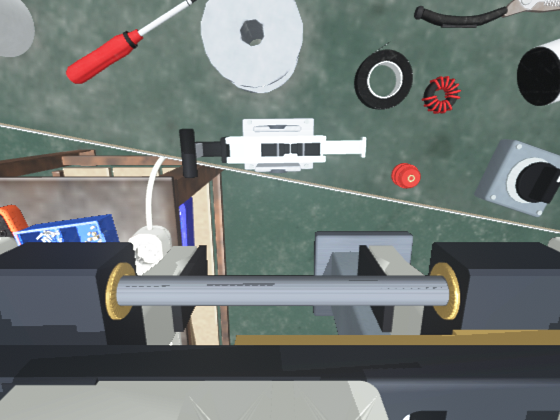

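The wrist view shows the T-bar at (188,153), dark relays in the tube at about (260–320,150), and the tongue's lip at (365,148). The knob is at (540,183). I'll zoom in and fit the geometry.

Run:
```python
from h import *
im=cv2.imread('pics/w1.png');W=np.load('w1.npy')
cv2.imwrite('pics/w1z.png',cv2.resize(im[115:180,170:380],(798,247),interpolation=cv2.INTER_CUBIC))
P=W[100:200,170:380].reshape(-1,3);P=P[~np.isnan(P).any(1)]
h=P[P[:,2]>.112];print('bar',len(h),h.min(0),h.max(0),h.mean(0),np.cov(h[:,:2].T)*1e6)
r=cv2.minAreaRect((h[:,:2]*1000).astype(np.float32));print(r)
t=P[(P[:,2]>.08)&(P[:,2]<.1)&(P[:,1]<.37)];print('top',cv2.minAreaRect((t[:,:2]*1000).astype(np.float32)),t[:,2].mean())
g=P[(P[:,2]>.06)&(P[:,2]<.08)&(P[:,1]<.27)];print('tongue',cv2.minAreaRect((g[:,:2]*1000).astype(np.float32)),np.percentile(g,[0,50,100],axis=0))
f=P[(P[:,2]>.004)&(P[:,2]<.012)];print('foot',cv2.minAreaRect((f[:,:2]*1000).astype(np.float32)))
```

```text
bar 717 [0.5191254  0.38287258 0.11424079] [0.56458419 0.3968243  0.12396835] [0.54259108 0.38912731 0.12065406] [[172.87289076   2.48589606]
 [  2.48589606  14.18934103]]
((541.8414306640625, 389.8236999511719), (45.53038787841797, 13.779767036437988), 0.8035894632339478)
top ((543.166748046875, 310.2183837890625), (108.54998779296875, 49.243934631347656), 89.97068786621094) 0.08553598999387912
tongue ((545.3115234375, 237.29476928710938), (56.34647750854492, 21.628400802612305), 87.84276580810547) [[0.53354722 0.20933961 0.06107777]
 [0.54399025 0.23136902 0.06563621]
 [0.55687445 0.26508217 0.07996985]]
foot ((549.62255859375, 264.4316101074219), (74.3516845703125, 178.09629821777344), 8.76468563079834)
```

View pics/w1z.png

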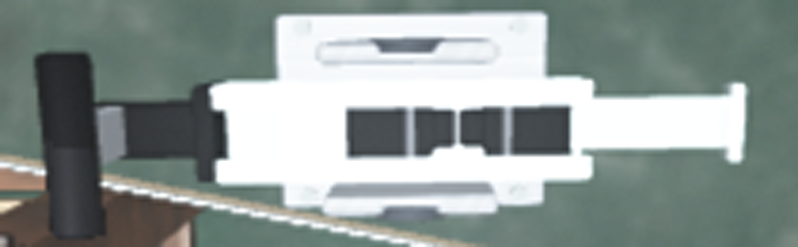

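Two relays are in the tube: the first one's tab points to the tail, the second's to the mouth. The T-bar is at about (0.542, 0.390), yaw about 0.8°. Next I grip the bar.

```bash
python3 -m jog '[[[20,-40,30,0,0,-0.014,40],[42,-90,60,0,0,-0.014,40],[42,-90,100,0,0,-0.014,40],[42,-90,130,0,0,-0.014,40],[42,-90,150,0,0,-0.014,40],[42,-90,162,0,0,-0.014,40],[42,-90,162,0,0,-0.014,40],[42,-90,162,0,0,-0.014,10],[42,-90,162,0,0,-0.014,10],[42,-90,162,0,0,-0.014,10],[42,-90,162,0,0,-0.014,10]]]' 15
cat > look.py <<'E'
from h import *
import sys
n=sys.argv[1];st()
im,d,W,cp=cloud('wrist');a=im[:, :];cv2.imwrite(f'pics/{n}w.png',a)
im2,_,_,_=cloud('scene');b=cv2.resize(im2[155:205,175:240],(780,600),interpolation=cv2.INTER_CUBIC)
cv2.imwrite(f'pics/{n}s.png',b)
for r in spot_in('relay_1','wrist')[:3]:
    u,v=map(int,r['uv']);print(r['uv'],round(r['confidence'],2),np.round(W[v,u],4))
E
python3 look.py g0
python3 - <<'E'
import cv2
a=cv2.imread('pics/g0w.png');b=cv2.imread('pics/g0s.png')
import numpy as np
cv2.imwrite('pics/g0.png',np.hstack([cv2.resize(a,(440,330)),cv2.resize(b,(360,330))]))
E
```

```text
t: 5.05
eef_pos: [0.5424, 0.3906, 0.1093]
ee_rot: [-3.14, -0.001, 0.014]
force: [-0.9, 1.2, 2.0]
width: 0.0134
gripper_force: 15.0
t 5.05 p [0.5424 0.3906 0.1093] rpy [-3.14e+00 -1.00e-03  1.40e-02] F [-0.9  1.2  2. ] w 0.0134 gf 15.0
[468.1, 245.5] 0.89 [0.5423 0.2767 0.0825]
[419.6, 239.0] 0.59 [0.546  0.3076 0.0833]
```

View pics/g0.png

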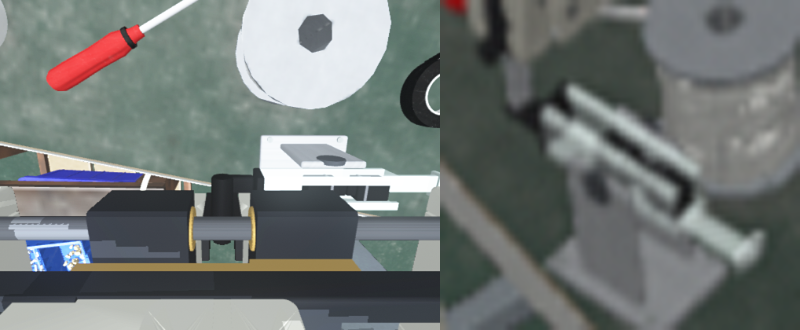

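```bash
cat > prof.py <<'E'
from h import *
import sys
th=float(sys.argv[1]);st()
piv=np.array([.5435,.3048,.075]);yaw=.0144
for c in ('wrist','scene'):
    im,d,W,cp=cloud(c);g=cv2.cvtColor(im,cv2.COLOR_BGR2GRAY).astype(np.float32);o=[]
    for s in range(-92,-28,4):
        y,z=s/1000,.007;Y=y*np.cos(th)-z*np.sin(th);Z=y*np.sin(th)+z*np.cos(th)
        X=piv+[-np.sin(yaw)*Y,np.cos(yaw)*Y,Z];u,v=proj(cp,X)
        o.append(int(cv2.getRectSubPix(g,(1,1),(float(u),float(v)))[0,0]) if 0<u<559 else -1)
    print(c,'lip->',o)
E
python3 prof.py 0
python3 -m jog '[[[0,1,-2,0,0,0,10],[0,2.1,-4.2,0,0,0,10],[0,3.2,-6.2,0,0,0,10],[0,4.4,-8.3,0,0,0,10],[0,5.6,-10.3,0,0,0,10],[0,6.9,-12.2,0,0,0,10],[0,8.2,-14.2,0,0,0,10],[0,9.6,-16.1,0,0,0,10],[0,10.8,-17.6,0,0,0,10],[0,12,-19,0,0,0,10],[0,12,-19,0,0,0,10],[0,12,-19,0,0,0,10]]]'
python3 prof.py 0.24
```

```text
t 5.2 p [0.5424 0.3906 0.1092] rpy [-3.141e+00 -1.000e-03  1.400e-02] F [-1.1  2.2  3.6] w 0.0134 gf 15.0
wrist lip-> [-1, -1, 176, 176, 254, 255, 255, 255, 255, 255, 255, 255, 79, 69, 69, 69]
scene lip-> [63, 65, 65, 67, 67, 70, 73, 95, 129, 115, 59, 26, 50, 76, 79, 84]
t: 6.8
eef_pos: [0.5426, 0.3799, 0.1281]
ee_rot: [-3.139, -0.001, 0.015]
force: [-2.0, 7.0, 3.1]
width: 0.0135
gripper_force: 15.0
t 6.8 p [0.5426 0.3799 0.1281] rpy [-3.139e+00 -1.000e-03  1.500e-02] F [-2.   7.   3.1] w 0.0135 gf 15.0
wrist lip-> [119, 120, 255, 201, 255, 254, 255, 255, 255, 255, 255, 255, 73, 71, 71, 71]
scene lip-> [98, 84, 80, 74, 85, 89, 80, 81, 107, 144, 120, 57, 60, 77, 73, 69]
```

```bash
cat >> prof.py <<'E'
    if c=='wrist': moved=min(o[2:11])<110
if moved: print('MOVED')
sys.exit(moved)
E
python3 -m jog '[[[0,0.5,-0.6,0,0,0,10],[0,0.9,-1.1,0,0,0,10],[0,0.9,-1.1,0,0,0,10],[0,0.9,-1.1,0,0,0,10]]]' >/dev/null && python3 prof.py 0.255 && python3 -m jog '[[[0,0.5,-0.6,0,0,0,10],[0,0.9,-1.1,0,0,0,10],[0,0.9,-1.1,0,0,0,10],[0,0.9,-1.1,0,0,0,10]]]' >/dev/null && python3 prof.py 0.27 && python3 -m jog '[[[0,0.5,-0.6,0,0,0,10],[0,0.9,-1.1,0,0,0,10],[0,0.9,-1.1,0,0,0,10],[0,0.9,-1.1,0,0,0,10]]]' >/dev/null && python3 prof.py 0.285 && python3 -m jog '[[[0,0.5,-0.6,0,0,0,10],[0,0.9,-1.1,0,0,0,10],[0,0.9,-1.1,0,0,0,10],[0,0.9,-1.1,0,0,0,10]]]' >/dev/null && python3 prof.py 0.30
```

```text
t 7.4 p [0.5426 0.3792 0.1291] rpy [-3.138e+00 -1.000e-03  1.500e-02] F [-0.8  6.8  2.2] w 0.0133 gf 15.0
wrist lip-> [120, 120, 255, 205, 254, 254, 255, 254, 255, 255, 255, 255, 70, 69, 69, 68]
scene lip-> [96, 80, 87, 88, 84, 81, 87, 91, 100, 135, 124, 64, 62, 72, 77, 76]
t 8.0 p [0.5426 0.3783 0.1302] rpy [-3.138e+00 -1.000e-03  1.500e-02] F [-2.1  7.9  2.8] w 0.0135 gf 15.0
wrist lip-> [120, 120, 255, 206, 254, 254, 255, 255, 255, 255, 255, 255, 67, 66, 66, 67]
scene lip-> [104, 88, 90, 85, 87, 89, 90, 91, 95, 135, 128, 70, 75, 74, 72, 77]
t 8.6 p [0.5426 0.3774 0.1313] rpy [-3.138e+00 -1.000e-03  1.500e-02] F [-1.3  8.5  2.3] w 0.0133 gf 15.0
wrist lip-> [121, 121, 255, 209, 255, 254, 255, 255, 255, 255, 255, 255, 69, 66, 66, 68]
scene lip-> [115, 91, 89, 88, 85, 90, 92, 85, 87, 131, 134, 68, 68, 75, 71, 69]
t 9.2 p [0.5426 0.3766 0.1325] rpy [-3.138e+00 -1.000e-03  1.500e-02] F [-2.1  8.5  2.5] w 0.0136 gf 15.0
wrist lip-> [123, 122, 255, 209, 255, 254, 255, 255, 255, 255, 255, 255, 67, 68, 68, 68]
scene lip-> [116, 89, 84, 86, 89, 95, 94, 83, 92, 132, 141, 75, 63, 70, 66, 70]
```

```bash
python3 -m jog '[[[0,0.4,-0.6,0,0,0,10],[0,0.7,-1.1,0,0,0,10],[0,0.7,-1.1,0,0,0,10],[0,0.7,-1.1,0,0,0,10]]]' >/dev/null && python3 prof.py 0.315 && python3 -m jog '[[[0,0.4,-0.6,0,0,0,10],[0,0.7,-1.1,0,0,0,10],[0,0.7,-1.1,0,0,0,10],[0,0.7,-1.1,0,0,0,10]]]' >/dev/null && python3 prof.py 0.33 && python3 -m jog '[[[0,0.4,-0.6,0,0,0,10],[0,0.7,-1.1,0,0,0,10],[0,0.7,-1.1,0,0,0,10],[0,0.7,-1.1,0,0,0,10]]]' >/dev/null && python3 prof.py 0.345 && python3 -m jog '[[[0,0.4,-0.6,0,0,0,10],[0,0.7,-1.1,0,0,0,10],[0,0.7,-1.1,0,0,0,10],[0,0.7,-1.1,0,0,0,10]]]' >/dev/null && python3 prof.py 0.36
```

```text
t 9.8 p [0.5426 0.3757 0.1335] rpy [-3.138e+00 -1.000e-03  1.500e-02] F [-1.6  7.8  1. ] w 0.0133 gf 15.0
wrist lip-> [121, 120, 255, 215, 255, 255, 255, 255, 255, 255, 255, 255, 69, 66, 67, 67]
scene lip-> [118, 87, 92, 92, 96, 94, 83, 88, 96, 128, 146, 79, 62, 74, 72, 75]
t 10.4 p [0.5426 0.3749 0.1345] rpy [-3.139e+00 -1.000e-03  1.500e-02] F [-1.7  7.1  2.6] w 0.013 gf 15.0
wrist lip-> [122, 122, 255, 220, 255, 255, 255, 255, 255, 255, 255, 255, 67, 67, 67, 67]
scene lip-> [119, 96, 97, 96, 89, 84, 90, 92, 97, 123, 140, 77, 57, 69, 73, 71]
t 11.0 p [0.5426 0.374  0.1355] rpy [-3.139e+00 -1.000e-03  1.500e-02] F [-2.   6.6  2. ] w 0.0137 gf 15.0
wrist lip-> [120, 121, 255, 219, 255, 255, 255, 255, 255, 254, 255, 255, 63, 66, 67, 68]
scene lip-> [118, 96, 95, 95, 90, 93, 95, 95, 93, 113, 120, 67, 61, 74, 68, 71]
t 11.6 p [0.5426 0.3732 0.1366] rpy [-3.139e+00 -1.000e-03  1.500e-02] F [-1.5  6.7  1.4] w 0.0133 gf 15.0
wrist lip-> [120, 119, 255, 218, 255, 255, 255, 254, 59, 62, 63, 62, 163, 65, 62, 68]
scene lip-> [130, 98, 101, 97, 101, 93, 58, 28, 33, 31, 33, 59, 89, 83, 82, 79]
MOVED
```

```bash
python3 -m jog '[[[0,0,0,0,0,0,10],[0,0,0,0,0,0,10]]]' >/dev/null; python3 prof.py 0.36;python3 -m jog '[[[0,0,0,0,0,0,10],[0,0,0,0,0,0,10]]]' >/dev/null; python3 prof.py 0.36
```

```text
t 11.95 p [0.5426 0.3732 0.1367] rpy [-3.139e+00 -1.000e-03  1.500e-02] F [-1.4  6.4  2.1] w 0.0135 gf 15.0
wrist lip-> [46, 48, 49, 49, 158, 52, 53, 56, 58, 60, 62, 167, 66, 69, 71, 74]
scene lip-> [81, 29, 32, 33, 38, 55, 42, 31, 34, 32, 32, 58, 90, 82, 73, 82]
MOVED
t 12.3 p [0.5426 0.3732 0.1366] rpy [-3.139e+00 -1.000e-03  1.500e-02] F [-1.9  6.8  1.3] w 0.0134 gf 15.0
wrist lip-> [47, 47, 49, 50, 157, 53, 54, 55, 58, 61, 62, 167, 67, 69, 71, 74]
scene lip-> [81, 30, 32, 32, 40, 55, 44, 34, 34, 32, 32, 59, 89, 82, 74, 82]
MOVED
```

The first relay has reached the lip (the profile is stationary). I'll level the tube.

```bash
python3 -m jog '[[[0,-1.4,2.2,0,0,0,10],[0,-2.8,4.4,0,0,0,10],[0,-4.6,6.6,0,0,0,10],[0,-6.4,8.8,0,0,0,10],[0,-7.6,10.2,0,0,0,10],[0,-8.8,11.7,0,0,0,10],[0,-10.1,13.6,0,0,0,10],[0,-11.5,15.6,0,0,0,10],[0,-12.8,17.5,0,0,0,10],[0,-14,19.5,0,0,0,10],[0,-15.2,21.6,0,0,0,10],[0,-16.3,23.6,0,0,0,10],[0,-17.4,25.8,0,0,0,10],[0,-18.4,27.8,0,0,0,10],[0,-18.4,27.8,0,0,0,10],[0,-18.4,27.8,0,0,0,10]]]'; python3 prof.py 0
```

```text
t: 14.4
eef_pos: [0.5424, 0.3907, 0.109]
ee_rot: [-3.14, -0.001, 0.015]
force: [-1.0, 5.5, 5.0]
width: 0.0133
gripper_force: 15.0
t 14.4 p [0.5424 0.3907 0.109 ] rpy [-3.14e+00 -1.00e-03  1.50e-02] F [-1.   5.5  5. ] w 0.0133 gf 15.0
wrist lip-> [-1, -1, -1, 169, 47, 89, 47, 46, 52, 54, 57, 142, 62, 66, 69, 72]
scene lip-> [27, 29, 32, 32, 40, 49, 44, 41, 35, 30, 34, 48, 62, 75, 77, 93]
MOVED
```

```bash
python3 -m jog '[[[0,0,0,0,0,0,34],[0,0,0,0,0,0,34],[0,0,0,0,0,0,34],[0,0,-20,0,0,0,34],[0,0,-60,0,0,0,34],[-10,30,-110,0,0,0,44],[-20,70,-150,0,0,0,44],[-30,110,-161,0,0,0,44],[-30,110,-161,0,0,0,44],[-30,110,-161,0,0,0,44]]]'
cat > meas.py <<'E'
from h import *
import sys
st()
im,d,W,cp=cloud('wrist');cv2.imwrite(f'pics/{sys.argv[1]}.png',im)
P=W.reshape(-1,3);P=P[~np.isnan(P).any(1)]
P=P[(abs(P[:,0]-.543)<.04)&(P[:,1]>.19)&(P[:,1]<.42)]
h=P[P[:,2]>.112];print('bar',cv2.minAreaRect((h[:,:2]*1000).astype(np.float32)),h[:,2].max())
m=(abs(P[:,0]-.5435)>.008)&(abs(P[:,0]-.5435)<.012)&(P[:,1]>.26)&(P[:,1]<.355)&(P[:,2]>.07)
t=P[m];print('roof slope',np.polyfit(t[:,1]-.3048,t[:,2],1),len(t))
r=P[(P[:,1]<.252)&(P[:,2]>.076)&(P[:,2]<.09)];print('relay top',cv2.minAreaRect((r[:,:2]*1000).astype(np.float32)),np.percentile(r,[1,50,99],axis=0))
E
python3 meas.py m1
```

```text
t: 15.75
eef_pos: [0.5137, 0.2794, 0.2694]
ee_rot: [-3.142, 0.0, 0.014]
force: [0.3, -0.3, -1.4]
width: 0.0445
gripper_force: 0.0
t 15.75 p [0.5137 0.2794 0.2694] rpy [-3.142  0.     0.014] F [ 0.3 -0.3 -1.4] w 0.0445 gf 0.0
bar ((531.1132202148438, 297.54241943359375), (201.62152099609375, 56.78634262084961), 86.51923370361328) 0.38852051910417
roof slope [0.81184773 0.2933816 ] 3152
relay top ((544.4218139648438, 232.44627380371094), (17.033266067504883, 37.74747085571289), 1.2211086750030518) [[0.5361366  0.21403783 0.07675718]
 [0.5447646  0.23041198 0.08241515]
 [0.55284125 0.25124756 0.08432886]]
```

```bash
python3 -c "
import cv2
a=cv2.imread('pics/m1.png');cv2.imwrite('pics/m1z.png',cv2.resize(a[60:200,170:370],(800,560),interpolation=cv2.INTER_CUBIC))"
```

```text
(no output)
```

View pics/m1z.png

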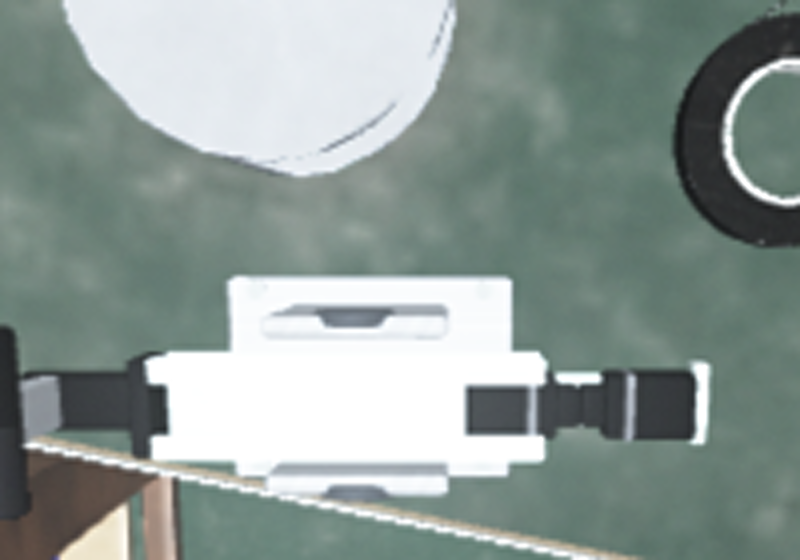

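The picture shows the first relay against the lip, tab to the tail (band at (630,405)). The second is behind it with its tab to the mouth. Next I measure the knob and nests from above.

```bash
python3 -m jog '[[[-20,50,-10,0,0,0,44],[-35,100,-10,0,0,0,44],[-50,150,-10,0,0,0,44],[-60,200,-10,0,0,0,44],[-60,250,-10,0,0,0,44],[-60,290,-10,0,0,0,44],[-60,290,-10,0,0,0,44],[-60,290,-10,0,0,0,44]]]' | head -2
python3 - <<'E'
from h import *
im,d,W,cp=cloud('wrist');cv2.imwrite('pics/k1.png',im);np.save('k1.npy',W);print(spot_in('knob_grip','wrist')[:2])
E
python3 -m jog '[[[-10,50,0,0,0,0,44],[-15,100,0,0,0,0,44],[-20,150,0,0,0,0,44],[-30,190,0,0,0,0,44],[-40,230,0,0,0,0,44],[-40,230,0,0,0,0,44],[-40,230,0,0,0,0,44]]]'
python3 - <<'E'
from h import *
im,d,W,cp=cloud('wrist');cv2.imwrite('pics/n1.png',im);np.save('n1.npy',W);print(spot_in('nest_block','wrist')[:2])
k=cv2.imread('pics/k1.png')
cv2.imwrite('pics/kn.png',np.vstack([k[0:250],im[0:250]]))
E
```

```text
t: 16.8
eef_pos: [0.4581, -0.0107, 0.2789]
[{'uv': [280.2, 145.5], 'confidence': 0.89}]
t: 17.77
eef_pos: [0.4215, -0.241, 0.2793]
ee_rot: [-3.141, 0.0, 0.015]
force: [0.3, 0.7, -0.0]
width: 0.0442
gripper_force: 0.0
[{'uv': [279.7, 153.8], 'confidence': 0.96}]
```

View pics/kn.png

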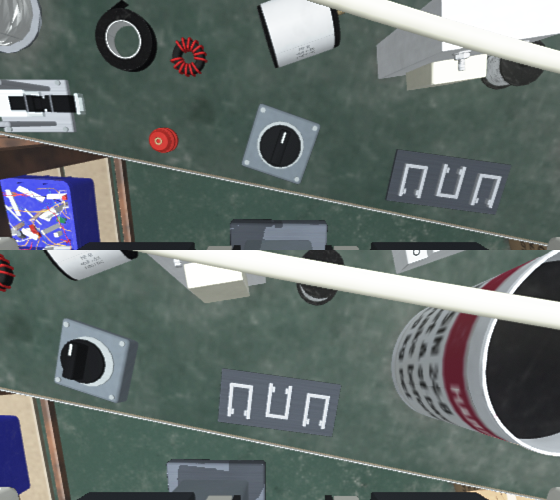

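Run:
```python
from h import *
s=st();print('q',np.round(s['q'],2))
W=np.load('n1.npy');im=cv2.imread('pics/n1.png')
cp=camera_params('wrist')
m=((W[...,2]>.006)&(W[...,2]<.02)).astype(np.uint8);m[:,:200]=0;m[:110]=0;m[195:]=0;m[:,350:]=0
n,l,stt,_=cv2.connectedComponentsWithStats(m);i=1+stt[1:,4].argmax();P=W[l==i];print('block',cv2.minAreaRect((P[:,:2]*1000).astype(np.float32)),P[:,2].mean())
w=cv2.inRange(im,(190,190,190),(255,255,255));w[:,:215]=0;w[:110]=0;w[195:]=0;w[:,345:]=0
n,l,stt,_=cv2.connectedComponentsWithStats(w)
for i in range(1,n):
    if stt[i,4]>60:
        v,u=np.nonzero(l==i);Q=np.array([onplane(cp,a,b,.013)[:2] for a,b in zip(u,v)])*1000
        Z=W[l==i];print('nest',stt[i],cv2.minAreaRect(Q.astype(np.float32)),cv2.minAreaRect(np.float32(Z[:,:2]*1000)),np.round(Q.mean(0),1),np.nanmean(Z[:,2]))
W=np.load('k1.npy');P=W[90:190,240:320].reshape(-1,3);P=P[~np.isnan(P).any(1)]
for lo,hi in ((.062,.08),(.04,.056),(.025,.035)):
    q=P[(P[:,2]>lo)&(P[:,2]<hi)];print(lo,len(q),cv2.minAreaRect((q[:,:2]*1000).astype(np.float32)),q.mean(0),np.percentile(q[:,2],[5,95]))
print('rope',W[5,345],W[30,450],W[60,540]); N=np.load('n1.npy');print(N[20,300],N[40,450]);b=N[:240,380:].reshape(-1,3);b=b[(b[:,2]>.05)&(b[:,0]<.62)];print('bucket',np.nanmax(b[:,1]),np.nanmin(b[:,0]),np.nanmax(b[:,2]))
```

```text
t 17.88 p [ 0.4216 -0.2407  0.2795] rpy [-3.141  0.     0.016] F [0.1 0.2 0.1] w 0.0439 gf 0.0
q [-0.11  0.01 -0.3  -0.   -1.26  1.7 ]
block ((452.0440979003906, -235.11114501953125), (155.54869079589844, 69.73593139648438), 83.23844146728516) 0.008325796718739004
nest [228 133  25  36 299] ((455.1961669921875, -184.5636444091797), (29.162635803222656, 42.749935150146484), 83.08246612548828) ((455.0713806152344, -184.85934448242188), (29.29804039001465, 42.81729507446289), 82.86943817138672) [ 457.7 -184.8] 0.013386955064380314
nest [266 133  26  36 292] ((455.16583251953125, -234.94781494140625), (29.161510467529297, 43.10438537597656), 83.33179473876953) ((455.0111083984375, -235.32965087890625), (29.154508590698242, 43.0344352722168), 83.29772186279297) [ 453.5 -234.5] 0.01332050521190847
nest [303 143  27  36 289] ((443.46588134765625, -283.8363037109375), (29.104032516479492, 43.01579666137695), 83.53240966796875) ((443.3691101074219, -284.1649475097656), (29.025074005126953, 42.75993347167969), 83.3696060180664) [ 445.8 -284.3] 0.013401227617259419
0.062 381 ((500.69232177734375, -7.226654052734375), (11.751693725585938, 39.75293731689453), 72.21692657470703) [ 0.50109187 -0.00739363  0.07030176] [0.06879911 0.07173866]
0.04 996 ((500.753173828125, -7.44868278503418), (47.76192092895508, 48.12813186645508), 89.99798583984375) [ 0.50166766 -0.00738718  0.04840555] [0.04703189 0.04973502]
0.025 2753 ((500.5348205566406, -7.354957580566406), (80.1274642944336, 80.05354309082031), 72.0626449584961) [ 0.50291558 -0.00741018  0.03059678] [0.02819934 0.03366095]
rope [ 0.5637742  -0.02791983  0.32692384] [ 0.55844637 -0.06248722  0.3231036 ] [ 0.55015737 -0.0932904   0.3229766 ]
[ 0.52103837 -0.2443834   0.334273  ] [ 0.51474156 -0.28441491  0.34228149]
bucket -0.26578808980848045 0.43504133959085933 0.3492624889506439
```

The nest image shows the slots: left opens towards −x, middle +x, right −x. The knob is at (0.501,−0.007), and the bin/bucket on the right is clear of the left and middle nests. Next I refine the relay's mouth-side edge from the earlier picture.

Run:
```python
from h import *
s=arm.get_state();cp=camera_params('wrist')
Rt=Ro.from_euler('xyz',s['ee_rot']).as_matrix();Rc=np.array(cp['R']);tc=np.array(cp['t']);c=-Rc.T@tc
off=Rt.T@(c-s['eef_pos']);Rrel=Rc@Rt
p=np.array([.5137,.2794,.2694]);R2=Ro.from_euler('xyz',[-3.142,0,.014]).as_matrix()
R=Rrel@R2.T;cam=p+R2@off;c2=dict(mtx=cp['mtx'],R=R,t=-R@cam)
g=cv2.cvtColor(cv2.imread('pics/m1.png'),cv2.COLOR_BGR2GRAY).astype(float)
for v in (156,160,164):
    print(v,g[v,318:352].astype(int), [np.round(onplane(c2,u,v,.082)*1000,1)[:2].tolist() for u in (342.5,343.5,344.5)])
for u in (330,336,340): 
    print(u,g[146:176,u].astype(int),[np.round(onplane(c2,u,v,.082)*1000,1)[:2].tolist() for v in (152,170)])
print(delta([.5445,.2275,.17],-1.556))
```

```text
156 [ 85  81  61  53  63  65  64  64 108 192 177  75  58  60  61  60  59  58
  57  58  58  57  56  55  51  62 189 255 255 148 114 114 114 113] [[550.3, 215.9], [550.3, 214.8], [550.3, 213.7]]
160 [ 66  65  62  55  64  64  63  70 121 186 148  69  59  60  60  59  60  58
  59  57  57  57  56  54  48  73 236 255 255 150 112 116 116 116] [[546.1, 215.6], [546.1, 214.5], [546.1, 213.4]]
164 [ 65  65  63  57  65  64  63  70 122 181 124  64  58  59  60  60  59  58
  57  57  57  57  55  54  52  96 245 255 248 133 115 117 116 116] [[541.8, 215.3], [541.8, 214.2], [541.8, 213.2]]
330 [133 130 127 125 126 124  82  48  52  57  58  59  58  59  59  59  59  60
  58  59  58  59  57  59 120 125 124 122 123 122] [[554.3, 229.4], [535.2, 228.3]]
336 [129 128 131 133 133 129  84  48  52  58  57  58  58  58  59  59  57  58
  57  58  58  57  55  60 124 127 126 125 125 125] [[554.4, 223.0], [535.3, 221.9]]
340 [117 119 120 123 124 122  82  46  50  56  56  56  57  56  56  57  55  55
  55  56  55  55  53  57 120 126 125 124 123 122] [[554.4, 218.8], [535.3, 217.6]]
(array([ 130.3, -466.1,  109.6]), array([-0.  , -0.  , -1.57]))
```

```bash
python3 -m jog '[[[15,-45,0,0,0,0.17,36],[30,-95,0,0,0,0.35,36],[45,-145,0,0,0,0.53,36],[60,-195,0,0,0,0.71,36],[75,-245,0,0,0,0.89,36],[90,-295,0,0,0,1.07,36],[105,-345,20,0,0,1.25,36],[118,-390,50,0,0,1.43,36],[128,-430,80,0,0,1.572,36],[130.5,-465.6,105,0,0,1.572,36],[130.5,-465.6,110,0,0,1.572,36],[130.5,-465.6,110,0,0,1.572,36]]]' 25
python3 - <<'E'
from h import *
s=st();R=Ro.from_euler('xyz',s['ee_rot']);print(R.inv().apply(np.array([.5447,.2270,.0745])-s['eef_pos'])*1000)
E
```

```text
t: 19.38
eef_pos: [0.5444, 0.2264, 0.1693]
ee_rot: [3.141, -0.001, -1.556]
force: [-0.6, 0.5, 0.0]
width: 0.0363
gripper_force: 0.0
t 19.38 p [0.5444 0.2264 0.1693] rpy [ 3.141e+00 -1.000e-03 -1.556e+00] F [-0.6  0.5  0. ] w 0.0363 gf 0.0
[-0.66648571 -0.42097682 94.81965957]
```

```bash
python3 -m jog '[[[-0.6,-0.4,40,0,0,0,30],[-0.6,-0.4,75,0,0,0,30],[-0.6,-0.4,90,0,0,0,30],[-0.6,-0.4,95,0,0,0,30],[-0.6,-0.4,95,0,0,0,30],[-0.6,-0.4,95,0,0,0,10],[-0.6,-0.4,95,0,0,0,10],[-0.6,-0.4,95,0,0,0,10],[-0.6,-0.4,95,0,0,0,10]]]' 25
python3 -m jog '[[[0,0,-5,0,0,0,10],[0,0,-12,0,0,0,10],[0,0,-25,0,0,0,10],[0,0,-50,0,0,0,10],[0,0,-80,0,0,0,10],[0,0,-80,0,0,0,10]]]'
```

```text
t: 20.5
eef_pos: [0.5458, 0.2266, 0.0752]
ee_rot: [-3.141, 0.001, -1.558]
force: [-0.2, 0.6, 3.2]
width: 0.0165
gripper_force: 25.0
t: 21.25
eef_pos: [0.5468, 0.227, 0.158]
ee_rot: [-3.137, 0.003, -1.557]
force: [1.5, -0.5, -0.3]
width: 0.0163
gripper_force: 25.0
```

```bash
python3 -m jog '[[[40,8,0,0,0,-0.1,10],[85,18,0,0,0,-0.26,10],[130,28,0,0,0,-0.43,10],[175,38,0,0,0,-0.6,10],[220,48,0,0,0,-0.77,10],[265,60,0,0,0,-0.94,10],[310,70,0,0,0,-1.11,10],[350,80,0,0,0,-1.28,10],[385,88,0,0,0,-1.439,10],[411,92.4,0,0,0,-1.439,10],[411,92.4,40,0,0,-1.439,10],[411,92.4,80,0,0,-1.439,10],[411,92.4,105,0,0,-1.439,10],[411,92.4,105,0,0,-1.439,10],[411,92.4,105,0,0,-1.439,10]]]'
python3 - <<'E'
from h import *
s=st();R=Ro.from_euler('xyz',s['ee_rot']);print(R.inv().apply(np.array([.4580,-.1851,.0155])-s['eef_pos'])*1000)
im,d,W,cp=cloud('wrist');cv2.imwrite('pics/p1.png',im[100:400,130:430])
im,d,W,cp=cloud('scene');u,v=proj(cp,s['eef_pos']);u,v=int(u),int(v);cv2.imwrite('pics/p1s.png',cv2.resize(im[v-40:v+40,u-50:u+50],(800,600),interpolation=cv2.INTER_CUBIC))
E
```

```text
t: 23.12
eef_pos: [0.4589, -0.186, 0.0505]
ee_rot: [3.141, -0.001, -0.118]
force: [1.3, 0.4, -0.2]
width: 0.0167
gripper_force: 25.0
t 23.12 p [ 0.4589 -0.186   0.0505] rpy [ 3.141e+00 -1.000e-03 -1.180e-01] F [ 1.3  0.4 -0.2] w 0.0167 gf 25.0
[-1.02594667 -0.76535842 34.95361603]
```

View pics/p1s.png

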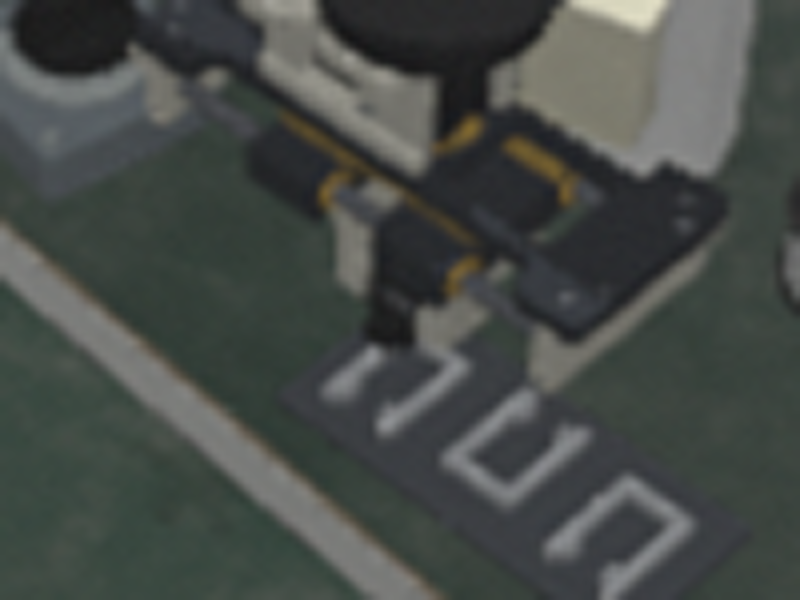

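The held relay is straight above the left nest. I descend with force checks.

```bash
python3 -m jog '[[[-0.7,-0.5,15,0,0,0,10],[-0.7,-0.5,25,0,0,0,10],[-0.7,-0.5,25,0,0,0,10],[-0.7,-0.5,25,0,0,0,10]]]'; python3 -m jog '[[[0,0,2,0,0,0,10],[0,0,4,0,0,0,10],[0,0,4,0,0,0,10],[0,0,4,0,0,0,10]]]'
```

```text
t: 23.72
eef_pos: [0.4581, -0.1853, 0.025]
ee_rot: [3.142, -0.001, -0.119]
force: [0.0, -0.9, -1.0]
width: 0.0165
gripper_force: 25.0
t: 24.22
eef_pos: [0.4577, -0.1853, 0.0205]
ee_rot: [3.142, 0.0, -0.119]
force: [-0.0, -0.2, -0.5]
width: 0.0165
gripper_force: 25.0
```

```bash
python3 -m jog '[[[0,0,1.5,0,0,0,10],[0,0,3,0,0,0,10],[0,0,3,0,0,0,10]]]'; python3 -m jog '[[[0,0,1,0,0,0,10],[0,0,2,0,0,0,10],[0,0,2,0,0,0,10],[0,0,2,0,0,0,10]]]'
```

```text
t: 24.6
eef_pos: [0.4576, -0.1853, 0.0174]
ee_rot: [3.142, 0.0, -0.119]
force: [-0.7, 0.5, -1.0]
width: 0.0171
gripper_force: 25.0
t: 25.1
eef_pos: [0.4579, -0.1853, 0.0162]
ee_rot: [3.141, -0.0, -0.118]
force: [-2.7, 1.4, 8.3]
width: 0.0165
gripper_force: 25.0
```

```bash
python3 -m jog '[[[0,0,-0.5,0,0,0,28],[0,0,-0.5,0,0,0,28],[0,0,-0.5,0,0,0,28],[0,0,-15,0,0,0,28],[0,0,-60,0,0,0,28],[0,30,-120,0,0,0,36],[-30,30,-180,0,0,0,40],[-40,30,-230,0,0,0,40],[-40,30,-230,0,0,0,40]]]'
python3 - <<'E'
from h import *
im,d,W,cp=cloud('wrist')
u,v=proj(cp,[.455,-.21,.015]);print(u,v);u,v=int(u),int(v);cv2.imwrite('pics/r1.png',cv2.resize(im[max(v-60,0):v+60,u-80:u+80],(800,600),interpolation=cv2.INTER_CUBIC))
m=(abs(W[...,0]-.458)<.03)&(abs(W[...,1]+.185)<.03)&(W[...,2]>.018);P=W[m];print(cv2.minAreaRect(np.float32(P[:,:2]*1000)),np.percentile(P[:,2],[5,50,95]))
print(delta([.5424,.3906,.16],.0146))
E
```

```text
t: 26.22
eef_pos: [0.4159, -0.211, 0.2518]
ee_rot: [3.141, -0.011, -0.119]
force: [0.4, 0.1, -1.3]
width: 0.0398
gripper_force: 0.0
277.5532874701125 151.1650303851556
((445.5045166015625, -184.88174438476562), (47.80097579956055, 51.552650451660156), 32.231414794921875) [0.32800813 0.35257128 0.3675611 ]
(array([  54.6, -611.9,   89.5]), array([ 0.   , -0.006, -0.134]))
```

View pics/r1.png

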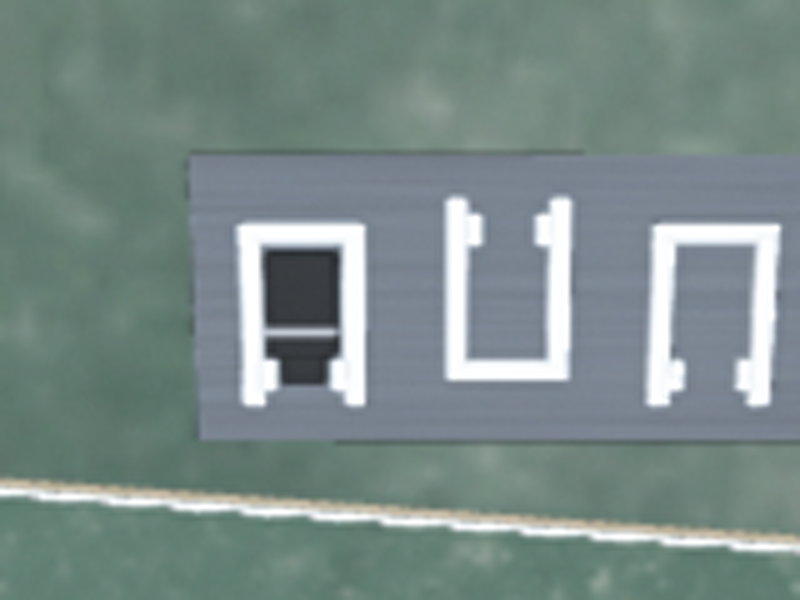

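The relay is seated in the left nest with its tab in the slot and its band at (300,330). Back to the T-bar.

```bash
python3 -m jog '[[[5,-50,0,0,0,0,34],[10,-110,0,0,0,-0.02,34],[16,-170,0,0,0,-0.04,34],[21,-230,0,0,0,-0.06,34],[26,-290,0,0,0,-0.08,34],[32,-350,0,0,0,-0.1,34],[38,-410,0,0,0,-0.12,34],[43,-470,0,0,0,-0.134,34],[48,-530,0,0,0,-0.134,34],[52,-580,20,0,0,-0.134,34],[54.6,-611.9,60,0,0,-0.134,34],[54.6,-611.9,91,0,0,-0.134,34],[54.6,-611.9,91,0,0,-0.134,34],[54.6,-611.9,91,0,0,-0.134,34]]]'
python3 - <<'E'
from h import *
st();print(delta([.5424,.3906,.109],.0146))
E
```

```text
t: 28.02
eef_pos: [0.5417, 0.3908, 0.1556]
ee_rot: [-3.142, -0.001, 0.015]
force: [-0.3, 0.0, 0.9]
width: 0.034
gripper_force: 0.0
t 28.02 p [0.5417 0.3908 0.1556] rpy [-3.142e+00 -1.000e-03  1.500e-02] F [-0.3  0.   0.9] w 0.034 gf 0.0
(array([ 0.7,  0.2, 46.6]), array([-0.   , -0.001,  0.001]))
```

Grip, then tilt to 0.24 as before.

```bash
python3 -m jog '[[[0.5,0,20,0,0,0,34],[0.5,0,40,0,0,0,34],[0.5,0,46.5,0,0,0,34],[0.5,0,46.5,0,0,0,34],[0.5,0,46.5,0,0,0,10],[0.5,0,46.5,0,0,0,10],[0.5,0,46.5,0,0,0,10],[0.5,0,46.5,0,0,0,10]]]' 15; python3 prof.py 0
python3 -m jog '[[[0,1,-2,0,0,0,10],[0,2,-4.2,0,0,0,10],[0,3,-6.2,0,0,0,10],[0,4.2,-8.3,0,0,0,10],[0,5.3,-10.3,0,0,0,10],[0,6.5,-12.2,0,0,0,10],[0,7.7,-14.2,0,0,0,10],[0,9,-16.1,0,0,0,10],[0,10.2,-17.6,0,0,0,10],[0,11.2,-19,0,0,0,10],[0,11.2,-19,0,0,0,10],[0,11.2,-19,0,0,0,10]]]'
python3 prof.py 0.24
```

```text
t: 29.02
eef_pos: [0.5419, 0.3907, 0.1085]
ee_rot: [-3.142, -0.0, 0.015]
force: [-0.1, -0.9, 1.6]
width: 0.0137
gripper_force: 15.0
t 29.02 p [0.5419 0.3907 0.1085] rpy [-3.142 -0.     0.015] F [-0.1 -0.9  1.6] w 0.0137 gf 15.0
wrist lip-> [-1, -1, -1, 173, 254, 255, 255, 255, 255, 68, 65, 150, 68, 70, 71, 73]
scene lip-> [64, 65, 65, 67, 67, 70, 63, 49, 34, 31, 35, 48, 63, 74, 77, 93]
MOVED
t: 30.62
eef_pos: [0.542, 0.3798, 0.1275]
ee_rot: [-3.141, -0.0, 0.015]
force: [-0.1, 3.8, 2.2]
width: 0.0135
gripper_force: 15.0
t 30.62 p [0.542  0.3798 0.1275] rpy [-3.141 -0.     0.015] F [-0.1  3.8  2.2] w 0.0135 gf 15.0
wrist lip-> [115, 117, 255, 192, 254, 254, 255, 255, 255, 72, 65, 173, 69, 71, 73, 76]
scene lip-> [92, 84, 80, 75, 86, 89, 82, 62, 39, 32, 32, 52, 74, 79, 71, 78]
MOVED
```

```bash
sed -i 's/o\[2:11\]/o[2:8]/' prof.py
python3 -m jog '[[[0,0.8,-1.1,0,0,0,10],[0,1.6,-2.2,0,0,0,10],[0,1.6,-2.2,0,0,0,10],[0,1.6,-2.2,0,0,0,10]]]' >/dev/null && python3 prof.py 0.27 && python3 -m jog '[[[0,0.4,-0.6,0,0,0,10],[0,0.8,-1.1,0,0,0,10],[0,0.8,-1.1,0,0,0,10],[0,0.8,-1.1,0,0,0,10]]]' >/dev/null && python3 prof.py 0.285 && python3 -m jog '[[[0,0.4,-0.6,0,0,0,10],[0,0.8,-1.1,0,0,0,10],[0,0.8,-1.1,0,0,0,10],[0,0.8,-1.1,0,0,0,10]]]' >/dev/null && python3 prof.py 0.30 && python3 -m jog '[[[0,0.4,-0.6,0,0,0,10],[0,0.8,-1.1,0,0,0,10],[0,0.8,-1.1,0,0,0,10],[0,0.8,-1.1,0,0,0,10]]]' >/dev/null && python3 prof.py 0.315
```

```text
t 31.23 p [0.542  0.3785 0.1294] rpy [-3.141 -0.     0.015] F [0.5 5.7 0.7] w 0.0131 gf 15.0
wrist lip-> [117, 118, 255, 206, 254, 254, 255, 255, 255, 65, 63, 178, 66, 68, 71, 72]
scene lip-> [111, 89, 90, 85, 87, 89, 91, 73, 38, 30, 32, 52, 85, 75, 71, 81]
t 31.82 p [0.542  0.3778 0.1304] rpy [-3.141 -0.     0.015] F [0.9 6.4 0.4] w 0.0131 gf 15.0
wrist lip-> [118, 116, 255, 207, 254, 254, 255, 255, 255, 58, 62, 173, 66, 69, 70, 71]
scene lip-> [116, 94, 96, 90, 85, 91, 97, 74, 35, 31, 31, 50, 84, 82, 73, 72]
t 32.42 p [0.542  0.377  0.1315] rpy [-3.141 -0.     0.015] F [ 0.3  6.1 -0.3] w 0.0137 gf 15.0
wrist lip-> [120, 117, 255, 212, 254, 254, 255, 255, 255, 65, 64, 172, 67, 69, 71, 72]
scene lip-> [118, 90, 93, 88, 88, 96, 95, 66, 40, 30, 30, 51, 76, 77, 77, 74]
t 33.02 p [0.542  0.3761 0.1326] rpy [-3.141 -0.     0.015] F [1.2 5.  0.8] w 0.0135 gf 15.0
wrist lip-> [119, 116, 255, 210, 254, 254, 255, 255, 255, 63, 64, 169, 67, 69, 71, 72]
scene lip-> [122, 97, 94, 92, 96, 95, 96, 76, 42, 30, 31, 57, 76, 76, 70, 76]
```

```bash
python3 -m jog '[[[0,0.3,-0.6,0,0,0,10],[0,0.7,-1.1,0,0,0,10],[0,0.7,-1.1,0,0,0,10],[0,0.7,-1.1,0,0,0,10]]]' >/dev/null && python3 prof.py 0.33 && python3 -m jog '[[[0,0.4,-0.6,0,0,0,10],[0,0.7,-1.1,0,0,0,10],[0,0.7,-1.1,0,0,0,10],[0,0.7,-1.1,0,0,0,10]]]' >/dev/null && python3 prof.py 0.345
```

```text
t 33.62 p [0.542  0.3753 0.1336] rpy [-3.141 -0.     0.015] F [0.4 5.5 0.3] w 0.0135 gf 15.0
wrist lip-> [120, 116, 254, 215, 255, 254, 255, 255, 255, 65, 65, 169, 68, 70, 71, 74]
scene lip-> [120, 95, 98, 101, 96, 95, 94, 78, 40, 31, 30, 51, 71, 71, 73, 76]
t 34.23 p [0.542  0.3744 0.1346] rpy [-3.141 -0.     0.015] F [ 1.1  4.9 -0.3] w 0.0135 gf 15.0
wrist lip-> [118, 120, 255, 216, 254, 254, 255, 254, 255, 64, 65, 165, 68, 70, 72, 74]
scene lip-> [125, 103, 106, 102, 98, 97, 101, 89, 41, 31, 30, 54, 79, 78, 78, 85]
```

```bash
python3 -m jog '[[[0,0.3,-0.6,0,0,0,10],[0,0.7,-1.1,0,0,0,10],[0,0.7,-1.1,0,0,0,10],[0,0.7,-1.1,0,0,0,10]]]' >/dev/null && python3 prof.py 0.36 && python3 -m jog '[[[0,0.4,-0.6,0,0,0,10],[0,0.7,-1.1,0,0,0,10],[0,0.7,-1.1,0,0,0,10],[0,0.7,-1.1,0,0,0,10]]]' >/dev/null && python3 prof.py 0.375 && python3 -m jog '[[[0,0.4,-0.6,0,0,0,10],[0,0.7,-1.1,0,0,0,10],[0,0.7,-1.1,0,0,0,10],[0,0.7,-1.1,0,0,0,10]]]' >/dev/null && python3 prof.py 0.39
```

```text
t 34.83 p [0.542  0.3735 0.1356] rpy [ 3.142 -0.     0.015] F [ 1.6  4.  -0.8] w 0.013 gf 15.0
wrist lip-> [118, 121, 255, 215, 255, 254, 255, 224, 62, 104, 77, 69, 71, 73, 75, 72]
scene lip-> [130, 99, 100, 98, 101, 92, 54, 29, 31, 48, 51, 48, 76, 84, 132, 178]
t 35.42 p [0.542  0.3725 0.1368] rpy [3.141 0.    0.015] F [ 3.3  3.2 -2.2] w 0.0135 gf 15.0
wrist lip-> [112, 48, 62, 80, 55, 57, 59, 62, 60, 62, 65, 66, 251, 255, 255, 255]
scene lip-> [99, 32, 29, 44, 57, 37, 33, 30, 51, 109, 159, 174, 186, 186, 184, 180]
MOVED
```

```bash
python3 -m jog '[[[0,0,0,0,0,0,10],[0,-1.4,2.2,0,0,0,10],[0,-2.8,4.4,0,0,0,10],[0,-4,6,0,0,0,10],[0,-5.2,7.7,0,0,0,10],[0,-6.8,9.9,0,0,0,10],[0,-8,11.4,0,0,0,10],[0,-9,12.8,0,0,0,10],[0,-10.3,14.7,0,0,0,10],[0,-11.5,16.7,0,0,0,10],[0,-12.7,18.6,0,0,0,10],[0,-13.8,20.6,0,0,0,10],[0,-14.9,22.7,0,0,0,10],[0,-16,24.7,0,0,0,10],[0,-17,26.8,0,0,0,10],[0,-18,28.7,0,0,0,10],[0,-18,29.2,0,0,0,10],[0,-18,29.2,0,0,0,10]]]';python3 prof.py 0
python3 -m jog '[[[0,0,0,0,0,0,34],[0,0,0,0,0,0,34],[0,0,0,0,0,0,34],[0,0,-20,0,0,0,34],[0,0,-60,0,0,0,34],[-10,30,-110,0,0,0,36],[-20,70,-150,0,0,0,36],[-30,110,-161,0,0,0,36],[-30,110,-161,0,0,0,36],[-30,110,-161,0,0,0,36]]]'
python3 - <<'E'
from h import *
st();im,d,W,cp=cloud('wrist')
cv2.imwrite('pics/m2z.png',cv2.resize(im[60:200,170:370],(800,560),interpolation=cv2.INTER_CUBIC));cv2.imwrite('pics/m2.png',im);np.save('m2.npy',W)
g=cv2.cvtColor(im,cv2.COLOR_BGR2GRAY)
for v in (157,161,165): print(g[v,300:352].astype(int))
for z in (.079,.082): print([np.round(onplane(cp,u,161,z)*1000,1)[:2].tolist() for u in (310,320,330,340,343.5)])
P=W[100:200,100:380].reshape(-1,3);P=P[~np.isnan(P).any(1)]
t=P[(abs(abs(P[:,0]-.5435)-.010)<.002)&(P[:,1]>.262)&(P[:,1]<.355)&(P[:,2]>.08)&(P[:,2]<.1)];print('roof',np.polyfit(t[:,1]-.3048,t[:,2],1),len(t))
h=P[(P[:,2]>.112)&(P[:,2]<.14)];print('bar z',h[:,2].max(),cv2.minAreaRect(np.float32(h[:,:2]*1000)))
l=P[(P[:,1]<.2135)&(P[:,1]>.205)&(P[:,2]>.05)];print('lip z',np.percentile(l[:,2],[50,95]))
E
```

```text
t: 37.78
eef_pos: [0.5418, 0.391, 0.1077]
ee_rot: [-3.141, -0.0, 0.015]
force: [2.1, 3.5, 2.8]
width: 0.0132
gripper_force: 15.0
t 37.77 p [0.5418 0.391  0.1077] rpy [-3.141 -0.     0.015] F [2.1 3.5 2.8] w 0.0132 gf 15.0
wrist lip-> [-1, -1, -1, 170, 146, 48, 51, 56, 54, 55, 60, 255, 255, 255, 253, 255]
scene lip-> [36, 30, 32, 46, 55, 39, 28, 37, 77, 126, 143, 142, 144, 149, 153, 154]
MOVED
t: 39.12
eef_pos: [0.5132, 0.2802, 0.2686]
ee_rot: [-3.142, 0.0, 0.015]
force: [0.5, 0.1, -0.5]
width: 0.0359
gripper_force: 0.0
t 39.12 p [0.5132 0.2802 0.2686] rpy [-3.142  0.     0.015] F [ 0.5  0.1 -0.5] w 0.0359 gf 0.0
[255 255 255 255 255 255 255 255 255 255 255 255 255 255 255 159  64  73
  75  75  74  73  73  72  71  70  69  69  68  68  66  67 110 193 180  78
  60  61  62  60  61  59  55  53 106 252 255 255 150 113 116 115]
[255 255 255 255 255 255 255 255 255 255 255 255 255 255 255 129  60  76
  76  74  74  74  72  72  71  70  70  70  69  69  64  69 115 187 149  71
  61  63  62  59  63  60  57  58 143 255 255 255 153 115 119 118]
[255 255 255 255 255 255 255 255 255 255 255 255 255 255 255 129  62  75
  76  74  73  72  72  72  71  71  69  68  68  67  65  72 123 188 147  71
  61  62  62  60  62  60  56  69 200 255 255 248 139 121 123 122]
[[543.6, 251.0], [543.8, 240.2], [544.0, 229.5], [544.2, 218.7], [544.2, 215.0]]
[[544.0, 251.2], [544.2, 240.6], [544.3, 229.9], [544.5, 219.3], [544.6, 215.5]]
roof [-0.01194035  0.08843797] 678
bar z 0.12315527275953213 ((541.9628295898438, 390.4568176269531), (45.956626892089844, 13.670207023620605), 1.4235827922821045)
lip z [0.07329416 0.07457946]
```

View pics/m2z.png

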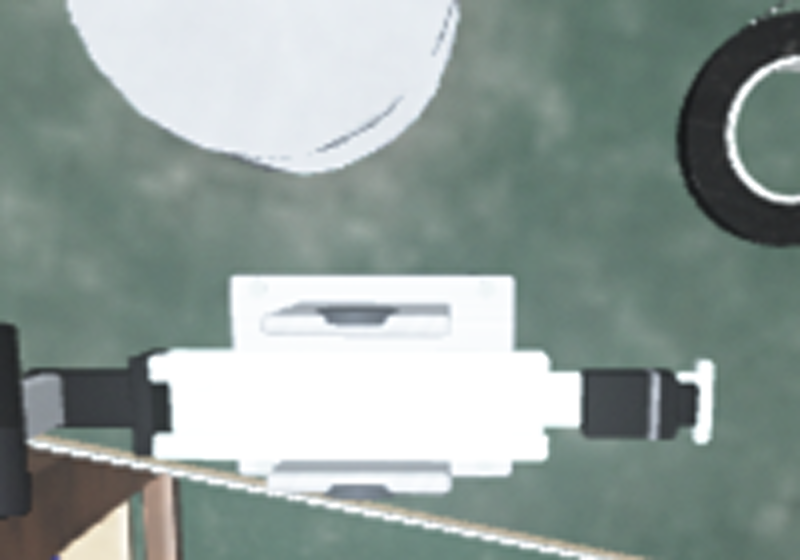

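The second relay lies at the lip, tab to the mouth (band at (655,405)), and the tube is otherwise empty. I pick it.

```bash
python3 -m jog '[[[5,8,0,0,0,0.17,30],[10,16,0,0,0,0.35,30],[15,24,0,0,0,0.53,30],[20,32,10,0,0,0.71,30],[25,40,25,0,0,0.89,30],[30.6,47.5,40,0,0,1.07,30],[30.6,47.5,55,0,0,1.25,30],[30.6,47.5,75,0,0,1.43,30],[30.6,47.5,98,0,0,1.571,30],[30.6,47.5,98,0,0,1.571,30],[30.6,47.5,98,0,0,1.571,30]]]' 25
python3 - <<'E'
from h import *
s=st();R=Ro.from_euler('xyz',s['ee_rot']);print(R.inv().apply(np.array([.5445,.2332,.0748])-s['eef_pos'])*1000)
for f in ('w1','m2'):
    W=np.load(f+'.npy');P=W[100:200,100:380].reshape(-1,3);P=P[~np.isnan(P).any(1)]
    t=P[(abs(abs(P[:,0]-.5435)-.010)<.002)&(P[:,1]>.262)&(P[:,1]<.355)&(P[:,2]>.08)&(P[:,2]<.1)];print('roof',np.polyfit(t[:,1]-.3048,t[:,2],1),len(t))
    h=P[(P[:,2]>.112)&(P[:,2]<.14)];print('bar z',np.percentile(h[:,2],[50,90,98]))
    l=P[(P[:,1]<.2135)&(P[:,1]>.205)&(P[:,2]>.05)];print('lip z',np.percentile(l[:,2],[20,50,95]))
E
```

```text
t: 40.55
eef_pos: [0.5451, 0.2339, 0.1709]
ee_rot: [3.142, -0.001, -1.552]
force: [0.6, -0.2, -0.7]
width: 0.0301
gripper_force: 0.0
t 40.55 p [0.5451 0.2339 0.1709] rpy [ 3.142e+00 -1.000e-03 -1.552e+00] F [ 0.6 -0.2 -0.7] w 0.0301 gf 0.0
[ 0.61452828  0.59339402 96.13977444]
roof [-0.00127422  0.08846399] 706
bar z [0.12118525 0.12254031 0.12318595]
lip z [0.07091946 0.07212648 0.07338552]
roof [-0.01194035  0.08843797] 678
bar z [0.12021109 0.12171302 0.12240572]
lip z [0.07215342 0.07329416 0.07457946]
```

```bash
python3 -m jog '[[[0.5,0.5,40,0,0,0,30],[0.5,0.5,75,0,0,0,30],[0.5,0.5,91,0,0,0,30],[0.5,0.5,96,0,0,0,30],[0.5,0.5,96,0,0,0,30],[0.5,0.5,96,0,0,0,10],[0.5,0.5,96,0,0,0,10],[0.5,0.5,96,0,0,0,10],[0.5,0.5,96,0,0,0,10]]]' 25
python3 -m jog '[[[0,0,-5,0,0,0,10],[0,0,-12,0,0,0,10],[0,0,-25,0,0,0,10],[0,0,-50,0,0,0,10],[0,0,-80,0,0,0,10],[0,0,-80,0,0,0,10]]]'
python3 - <<'E'
from h import *
s=st();R=Ro.from_euler('xyz',s['ee_rot']);print(R.inv().apply(np.array([.4521,-.2348,.055])-s['eef_pos'])*1000)
E
```

```text
t: 41.68
eef_pos: [0.5446, 0.2332, 0.0755]
ee_rot: [-3.14, 0.001, -1.555]
force: [-0.4, 0.1, 3.8]
width: 0.0164
gripper_force: 25.0
t: 42.42
eef_pos: [0.5456, 0.2336, 0.1582]
ee_rot: [-3.137, 0.003, -1.555]
force: [-0.3, 0.2, -0.2]
width: 0.0164
gripper_force: 25.0
t 42.42 p [0.5456 0.2336 0.1582] rpy [-3.137e+00  3.000e-03 -1.555e+00] F [-0.3  0.2 -0.2] w 0.0164 gf 25.0
[467.23613875 101.14482684 101.46903684]
```

```bash
python3 -m jog '[[[40,8,0,0,0,-0.1,10],[90,18,0,0,0,-0.26,10],[140,28,0,0,0,-0.43,10],[190,38,0,0,0,-0.6,10],[240,48,0,0,0,-0.77,10],[290,60,0,0,0,-0.94,10],[340,70,0,0,0,-1.11,10],[390,82,0,0,0,-1.28,10],[435,94,0,0,0,-1.437,10],[467,100,0,0,0,-1.437,10],[467,100,40,0,0,-1.437,10],[467,100,80,0,0,-1.437,10],[467,100,101,0,0,-1.437,10],[467,100,101,0,0,-1.437,10],[467,100,101,0,0,-1.437,10]]]'
python3 - <<'E'
from h import *
s=st();R=Ro.from_euler('xyz',s['ee_rot']);print(R.inv().apply(np.array([.4521,-.2348,.025])-s['eef_pos'])*1000)
E
```

```text
t: 44.3
eef_pos: [0.4517, -0.2358, 0.0546]
ee_rot: [3.141, -0.001, -0.118]
force: [-0.6, -0.3, -0.3]
width: 0.0165
gripper_force: 25.0
t 44.3 p [ 0.4517 -0.2358  0.0546] rpy [ 3.141e+00 -1.000e-03 -1.180e-01] F [-0.6 -0.3 -0.3] w 0.0165 gf 25.0
[ 0.24523714 -1.00001131 29.57552073]
```

```bash
python3 -m jog '[[[0.2,-0.8,15,0,0,0,10],[0.2,-0.8,29.5,0,0,0,10],[0.2,-0.8,29.5,0,0,0,10],[0.2,-0.8,29.5,0,0,0,10]]]'; python3 -m jog '[[[0,0,2,0,0,0,10],[0,0,4,0,0,0,10],[0,0,4,0,0,0,10],[0,0,4,0,0,0,10]]]'
```

```text
t: 44.8
eef_pos: [0.4514, -0.2349, 0.0242]
ee_rot: [3.141, 0.001, -0.119]
force: [-0.1, 0.3, -0.4]
width: 0.0168
gripper_force: 25.0
t: 45.3
eef_pos: [0.4515, -0.2349, 0.0203]
ee_rot: [3.142, -0.0, -0.119]
force: [0.0, -0.4, -0.9]
width: 0.0167
gripper_force: 25.0
```

```bash
python3 -m jog '[[[0.3,0,1.5,0,0,0,10],[0.5,0,3,0,0,0,10],[0.5,0,3,0,0,0,10]]]'; python3 -m jog '[[[0,0,1,0,0,0,10],[0,0,2,0,0,0,10],[0,0,2,0,0,0,10],[0,0,2,0,0,0,10]]]'
```

```text
t: 45.68
eef_pos: [0.4519, -0.2349, 0.0171]
ee_rot: [-3.142, 0.0, -0.119]
force: [-0.1, -0.7, -0.7]
width: 0.0167
gripper_force: 25.0
t: 46.18
eef_pos: [0.4522, -0.235, 0.0159]
ee_rot: [3.141, -0.0, -0.118]
force: [-1.9, 1.1, 7.3]
width: 0.0169
gripper_force: 25.0
```

```bash
python3 -m jog '[[[0,0,-0.5,0,0,0,28],[0,0,-0.5,0,0,0,28],[0,0,-0.5,0,0,0,28],[0,0,-15,0,0,0,28],[0,0,-60,0,0,0,28],[0,-20,-120,0,0,0,28],[-30,-20,-170,0,0,0,40],[-40,-20,-230,0,0,0,40],[-40,-20,-230,0,0,0,40]]]'
python3 - <<'E'
from h import *
im,d,W,cp=cloud('wrist')
u,v=proj(cp,[.455,-.21,.015]);u,v=int(u),int(v);cv2.imwrite('pics/r2.png',cv2.resize(im[max(v-60,0):v+60,u-80:u+80],(800,600),interpolation=cv2.INTER_CUBIC))
s=st();R=Ro.from_euler('xyz',s['ee_rot']);print(R.inv().apply(np.array([.5007,-.0073,.12])-s['eef_pos'])*1000)
E
```

```text
t: 47.3
eef_pos: [0.4164, -0.2109, 0.2516]
ee_rot: [3.141, -0.011, -0.118]
force: [0.9, 0.5, -0.6]
width: 0.0399
gripper_force: 0.0
t 47.35 p [ 0.4153 -0.2104  0.2487] rpy [-3.141 -0.007 -0.119] F [ 0.2 -0.6 -0.4] w 0.0398 gf 0.0
[  59.886716   -211.73500671  129.17445617]
```

View pics/r2.png

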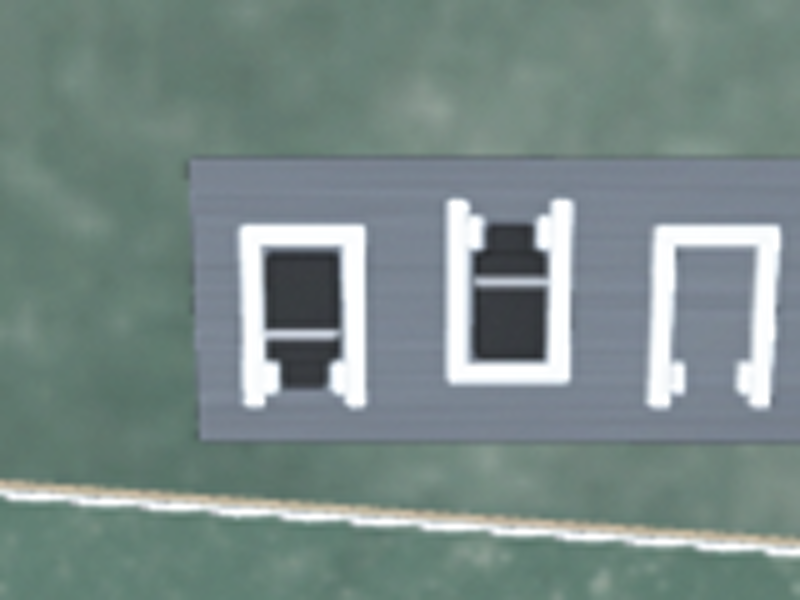

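Both relays are seated, tabs in their slots. The tube is 0.6° off level (mouth high), so I trim that before the knob.

```bash
python3 -m jog '[[[5,-50,0,0,0,0,34],[10,-110,0,0,0,-0.02,34],[16,-170,0,0,0,-0.04,34],[21,-230,0,0,0,-0.06,34],[26,-290,0,0,0,-0.08,34],[32,-350,0,0,0,-0.1,34],[38,-410,0,0,0,-0.12,34],[43,-470,0,0,0,-0.134,34],[48,-530,0,0,0,-0.134,34],[52,-580,20,0,0,-0.134,34],[54.6,-611.9,60,0,0,-0.134,34],[54.6,-611.9,90,0,0,-0.134,34],[54.6,-611.9,90,0,0,-0.134,34],[54.6,-611.9,90,0,0,-0.134,34]]]'
python3 - <<'E'
from h import *
st();print(delta([.5422,.3909,.1085],.0146))
E
```

```text
t: 49.1
eef_pos: [0.5418, 0.3907, 0.1562]
ee_rot: [3.142, -0.001, 0.015]
force: [0.3, 0.3, 0.2]
width: 0.0343
gripper_force: 0.0
t 49.1 p [0.5418 0.3907 0.1562] rpy [ 3.142e+00 -1.000e-03  1.500e-02] F [0.3 0.3 0.2] w 0.0343 gf 0.0
(array([ 0.3, -0.2, 47.7]), array([ 0.   , -0.001,  0.001]))
```

```bash
python3 -m jog '[[[0,0,20,0,0,0,34],[0,0,40,0,0,0,34],[0,0,47.5,0,0,0,34],[0,0,47.5,0,0,0,34],[0,0,47.5,0,0,0,10],[0,0,47.5,0,0,0,10],[0,0,47.5,0,0,0,10],[0,0.2,46.8,0,0,0,10],[0,0.5,46.2,0,0,0,10],[0,0.5,46.2,0,0,0,10],[0,0.5,46.2,0,0,0,10],[0,0.5,46.2,0,0,0,34],[0,0.5,46.2,0,0,0,34],[0,0.5,46.2,0,0,0,34],[0,0,20,0,0,0,34],[0,0,-20,0,0,0,34]]]' 15
python3 -m jog '[[[-10,30,-30,0,0,0,36],[-20,70,-70,0,0,0,36],[-30,110,-93,0,0,0,36],[-30,110,-93,0,0,0,36],[-30,110,-93,0,0,0,36]]]'
cat > lev.py <<'E'
from h import *
st();im,d,W,cp=cloud('wrist');P=W[100:200,100:380].reshape(-1,3);P=P[~np.isnan(P).any(1)]
t=P[(abs(abs(P[:,0]-.5435)-.010)<.002)&(P[:,1]>.262)&(P[:,1]<.355)&(P[:,2]>.08)&(P[:,2]<.1)];print('roof',np.polyfit(t[:,1]-.3048,t[:,2],1),len(t))
h=P[(P[:,2]>.112)&(P[:,2]<.14)];print('bar z',np.percentile(h[:,2],[50,90,98]))
l=P[(P[:,1]<.2135)&(P[:,1]>.205)&(P[:,2]>.05)];print('lip z',np.percentile(l[:,2],[20,50,95]))
E
python3 lev.py
```

```text
t: 51.1
eef_pos: [0.5406, 0.39, 0.1746]
ee_rot: [3.139, 0.002, 0.015]
force: [0.3, 1.0, 0.4]
width: 0.0341
gripper_force: 0.0
t: 51.72
eef_pos: [0.5129, 0.2803, 0.2683]
ee_rot: [-3.141, -0.0, 0.015]
force: [0.1, 0.5, 0.1]
width: 0.036
gripper_force: 0.0
t 51.73 p [0.5129 0.2803 0.2683] rpy [-3.141 -0.     0.015] F [0.1 0.5 0.1] w 0.036 gf 0.0
roof [-0.00159612  0.08839372] 686
bar z [0.12100574 0.12255693 0.1230705 ]
lip z [0.06947357 0.07253391 0.07373178]
```

The tube is level again, matching the start reading. Now the knob.

```bash
python3 -m jog '[[[-3,50,0,0,0,0.05,30],[-6,105,0,0,0,0.12,30],[-9,160,0,0,0,0.2,30],[-12,215,0,0,0,0.27,30],[-14,260,0,0,0,0.326,30],[-16.5,287.4,40,0,0,0.326,30],[-16.5,287.4,90,0,0,0.326,30],[-16.5,287.4,140,0,0,0.326,30],[-16.5,287.4,148,0,0,0.326,30],[-16.5,287.4,148,0,0,0.326,30],[-16.5,287.4,148,0,0,0.326,30]]]' 45
python3 - <<'E'
from h import *
s=st();R=Ro.from_euler('xyz',s['ee_rot']);print(R.inv().apply(np.array([.5007,-.0073,.054])-s['eef_pos'])*1000)
E
```

```text
t: 53.15
eef_pos: [0.5024, -0.0066, 0.122]
ee_rot: [-3.14, -0.002, -0.31]
force: [-0.7, 1.0, 0.3]
width: 0.0301
gripper_force: 0.0
t 53.15 p [ 0.5024 -0.0066  0.122 ] rpy [-3.14e+00 -2.00e-03 -3.10e-01] F [-0.7  1.   0.3] w 0.0301 gf 0.0
[-1.52429848  1.25719068 67.97756441]
```

```bash
python3 -m jog '[[[-1.3,1,30,0,0,0,30],[-1.3,1,55,0,0,0,30],[-1.3,1,68,0,0,0,30],[-1.3,1,68,0,0,0,30],[-1.3,1,68,0,0,0,6],[-1.3,1,68,0,0,0,6],[-1.3,1,68,0,0,0,6],[-1.3,1,68,0,0,0,6]]]' 45
python3 -m jog '[[[0,0,2,0,0,0,6],[0,0,4,0,0,0,6],[0,0,6,0,0,0,6],[0,0,8,0,0,0,6],[0,0,9,0,0,0,6],[0,0,9,0,0,0,6],[0,0,9,0,0,0,6]]]'
```

```text
t: 54.15
eef_pos: [0.5002, -0.0072, 0.0529]
ee_rot: [-3.14, -0.001, -0.311]
force: [0.5, 5.0, 1.2]
width: 0.0118
gripper_force: 45.0
t: 55.02
eef_pos: [0.5003, -0.0072, 0.0449]
ee_rot: [-3.14, -0.002, -0.31]
force: [-6.0, 6.7, 18.6]
width: 0.0116
gripper_force: 45.0
```

```bash
python3 -m jog '[[[0,0,0,0,0,0.1,6],[0,0,0,0,0,0.25,6],[0,0,0,0,0,0.4,6],[0,0,0,0,0,0.55,6],[0,0,0,0,0,0.7,6],[0,0,0,0,0,0.85,6],[0,0,0,0,0,1.0,6],[0,0,0,0,0,1.15,6],[0,0,0,0,0,1.28,6],[0,0,0,0,0,1.36,6],[0,0,0,0,0,1.41,6],[0,0,0,0,0,1.43,6],[0,0,0,0,0,1.43,6]]]'
python3 -c "
from h import *
s=st();print(s['moment'])"
```

```text
t: 56.65
eef_pos: [0.5012, -0.0066, 0.045]
ee_rot: [-3.138, 0.002, -1.739]
force: [-3.5, 9.1, 16.3]
width: 0.0112
gripper_force: 45.1
t 56.65 p [ 0.5012 -0.0066  0.045 ] rpy [-3.138e+00  2.000e-03 -1.739e+00] F [-3.5  9.1 16.3] w 0.0112 gf 45.1
[3.45175508 1.3835219  0.3438689 ]
```

```bash
python3 -m jog '[[[0,0,-3,0,0,1.0e-9,6],[0,0,-6,0,0,0,6],[0,0,-8,0,0,0,6],[0,0,-8,0,0,0,30],[0,0,-8,0,0,0,30],[0,0,-8,0,0,0,30],[0,0,-30,0,0,0,30],[0,0,-80,0,0,0,30],[0,0,-140,0,0,0,30],[60,0,-190,0,0,0,30],[80,0,-215,0,0,0,30],[80,0,-215,0,0,0,30],[80,0,-215,0,0,0,30]]]'
python3 - <<'E'
from h import *
st();im,d,W,cp=cloud('wrist')
u,v=map(int,proj(cp,[.5007,-.0073,.063]));print(u,v)
c=im[max(v-70,0):v+70,max(u-90,0):u+90];cv2.imwrite('pics/kf.png',cv2.resize(c,None,fx=4,fy=4,interpolation=cv2.INTER_CUBIC)[:600,:800])
P=W.reshape(-1,3);P=P[~np.isnan(P).any(1)];P=P[(np.hypot(P[:,0]-.5007,P[:,1]+.0073)<.035)]
q=P[(P[:,2]>.062)&(P[:,2]<.08)];print(len(q),cv2.minAreaRect(np.float32(q[:,:2]*1000)),np.percentile(q[:,2],[5,50,95]))
E
```

```text
t: 58.28
eef_pos: [0.4853, -0.0868, 0.2577]
ee_rot: [3.141, 0.0, -1.742]
force: [-0.9, 0.0, 0.3]
width: 0.03
gripper_force: 0.0
t 58.27 p [ 0.4853 -0.0868  0.2577] rpy [ 3.141  0.    -1.742] F [-0.9  0.   0.3] w 0.03 gf 0.0
280 255
335 ((499.7206726074219, -7.831428527832031), (38.930274963378906, 11.760210037231445), 80.37672424316406) [0.06770139 0.07026056 0.07161204]
```

View pics/kf.png

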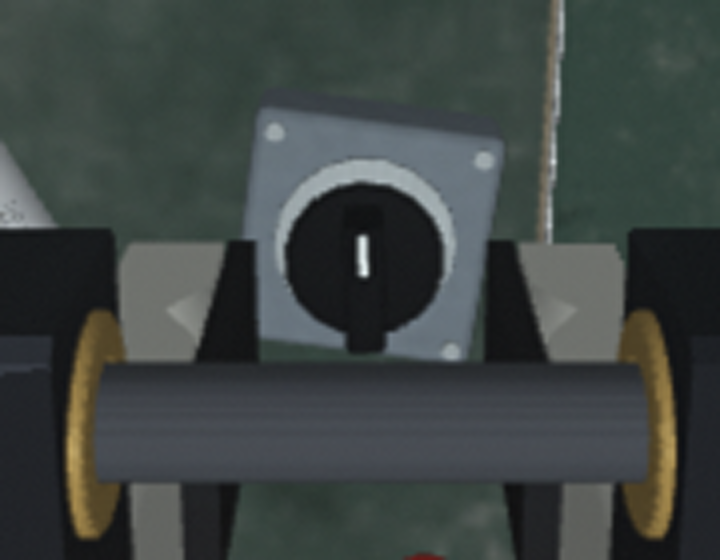

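The knob is up again (bar top at 70 mm) and turned about 1.4 rad, its pointer at (362,255). I hand in.

```bash
python3 -c "
from station import arm
print(arm.job_done())"
```

```text
the job is handed in; nothing more can be done
None
```

The job is handed in at about 58 s: both relays in the tube were fetched and seated in nests of their own with the tabs in their slots, the knob is turned to its stop and sprung up, and the tube is level. The tube sat about 0.6° off level (mouth high) when I lifted the second relay, and I trimmed it back afterwards.

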